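# Shake cedar blocks out of a shuttle tube over a shoe tray

## Robot

A 6-joint arm with a two-finger parallel gripper is mounted at the origin on the work surface. World frame = base frame: x ahead of the robot, y to its left, z up, the work surface at z = 0. Lengths are in m, angles in rad, forces in N, time in s.
With the tool pointing down it reaches from about 0.35 to 0.975 m from the base axis. Payload 4.9 kg.
Tool frame: the origin (TCP) lies on the centre line of the jaws, within the pads' length; the fingertips stand 19 mm ahead of it and the grasp point (between the pads) is the TCP; z points along the fingers, y is the line along which they close (so a half turn about z gives the same grasp; the last joint's range is limited). The gripper opens to 85 mm and grips with 20 to 120 N. Pads are 22 mm wide; open, the fingers measure 114 mm over their backs; the gripper's body (76 mm by 85 mm) begins 54 mm behind the grasp point. The pads swing forward as they close: fully open they stand 13 mm farther back than shut.
Start: joints at [-0.119, 0.053, 1.613, -0, 1.476, -0.119], TCP at [0.625, 0, 0.25] pointing down, gripper open.
Joint ranges: [-3.01, 3.01], [-1.01, 2.22], [0.06, 2.58], [-1.02, 4.17], [0.09, 2.62], [-3.14, 3.14]. Speed limits (rad/s): [2.57, 2.57, 3.14, 3.14, 3.14, 3.14].

## Interface

Orientations are given as a unit quaternion [w, x, y, z].
In Python, from plant import state, grab_frame, ticket, spotter gives the robot as it stands.
- The arm moves only by the tool apply_moves, never from a script. Its argument "series" is a list of rows, each an object of numbers: "jaw": the closure, from 0 (fully open) to 1 (shut); "dx", "dy", "dz": the shift along the tool's x, y, z in mm; "turn": the turn about the tool's z in rad. A call has 1 to 5 rows; each row is the pose to reach, as a shift and turn from the pose commanded when the call began, along the tool's axes at that moment; what a row does not reach only later rows make up. A row lasts 1/12 s, in which the tool goes at most 41.7 mm and 7.16 degrees, less where a joint would pass 70% of its speed; a pose out of reach is approached as far as the arm can. A call with a gripper value outside its range is refused whole. The fingers move at their own pace and stop on an object; the grip force is fixed at half the most. Time passes only in rows, so rows that repeat a pose let the fingers close. It gives the time, the measured TCP pose, the force, the opening and the grip force at its end, in the units of the state.
- state(): the state, without advancing time (a new reading comes with each control period).
- grab_frame(name): name is "scene" or "side" or "wrist"; returns a dict with "pixels" (384x512x3 uint8, red, green, blue), "mtx" (3x3 intrinsics, pixels), "camera_from_world" (4x4, takes a point from world to camera coordinates). Camera axes: x right, y down, z forward; pixel columns grow to the right and rows downward; lengths in m; the calibration is good to about 2 mm. A picture is of the moment at which its call begins. There is no depth.
- ticket.job_done(): hands the job in; it is judged then, once.
Trained networks look in a picture, given as the dict that the camera call returned (one of the last four; its "shot" number tells which), for a name from the list of things; names that differ only in an ending like _2 or _b are one class to them, and where a whole thing is asked for, a point or a joint stands for the part that bears it (a point fixed in the world has none). Each returns a list of dicts, best first, with "conf" (0 to 1); they miss things now and then, are a little off and sometimes report something else, mostly with a low value. They report only what shows in the picture. A call takes as long as a camera call. They do not tell look-alikes from the thing itself.
- spotter.outline_of(picture, target): "region" (384x512 bool, what is visible of it) and "extent" ([left, top, right, bottom] in pixels, round what is visible of it).
The state is a dict: "time": time; "joint_pos": joint angles; "joint_vel": joint speeds; "joint_efforts": joint torques, N m; "tool_pos": TCP position; "tool_rot": TCP orientation; "contact_force": force on the tool from outside, world axes, zero at the start; "ft_torque": the same for the moment, N m; "gripper_width": opening from 0.0 (shut) to 1.0 (fully open); "grasp_force": force on a finger pad.
Only numpy, scipy, OpenCV 4.12 (cv2) and the standard library are available. Lean on these libraries where they do the work, as an engineer would, in place of code of your own. Each camera call takes 0.05 s, during which the arm holds its last target. There are 200 camera calls.

## Task

Freshen the shoe tray: take the open shuttle tube from its slanted stand and shake its five cedar blocks out over the three bays of the tray, about evenly: all five must end up in the tray, with at least one in every bay. Do not touch the blocks with the gripper. Then put the empty tube back fully home in its stand, mouth up, and leave the bottle, the capped tube and the whistle where they are.

Things in the scene. Friction and masses are not known exactly. Their poses are not given: they have to be found in the camera images.
- tube: the shaker: open white plastic shuttle tube, outside diameter 60 mm, 185 mm long, wall 3 mm, one end closed by a 5 mm floor, about 90 g empty. Origin at the centre of the outside of its closed end; z axis along the tube to the open mouth. Starts in the slanted stand, mouth up, with the five blocks in it in single file
- mouth (a point): centre of the tube's open mouth, 185 mm along the tube's z axis from its origin; same axes as the tube
- stand: fixed dark wooden stand, base 210 x 110 mm; the tube lies in it 35 degrees above level in two 30 mm wide V saddles (25 and 155 mm from its closed end), closed end on a foot plate. From 45 to 135 mm from the closed end the tube is free at both sides and 40 mm below its axis. Origin under the base's centre, z up, x: level direction in which the seated tube's mouth points
- seat (a point): where the centre of the tube's closed end lies when the tube is home in the stand: 62 mm above the table, 90 mm to -x of the stand's origin; axes of the stand (not tilted)
- seat_top (a point): where the centre of the tube's mouth lies when the tube is home in the stand, about 168 mm above the table; axes of the stand
- tray: fixed aluminium tray 160 mm (its x) by 315 mm (its y) and 45 mm high, 6 mm walls, split along y into three equal bays by two 6 mm dividers 40 mm high. Origin under its centre, z up
- bay0 (a point): centre of the floor of the first (towards the tray -y) bay, 6 mm above the table; the bay measures 148 mm along the tray's x and 97 mm along y inside; axes of the tray
- bay1 (a point): centre of the floor of the middle bay, 6 mm above the table; the bay measures 148 mm along the tray's x and 97 mm along y inside; axes of the tray
- bay2 (a point): centre of the floor of the third (towards the tray +y) bay, 6 mm above the table; the bay measures 148 mm along the tray's x and 97 mm along y inside; axes of the tray
- block0: pale cedar block, cube of 32 mm, about 16 g; origin at its centre. Place 1 of 5 in the tube, counted from the closed end, at the start
- block1: pale cedar block, cube of 32 mm, about 16 g; origin at its centre. Place 2 of 5 in the tube, counted from the closed end, at the start
- block2: pale cedar block, cube of 32 mm, about 16 g; origin at its centre. Place 3 of 5 in the tube, counted from the closed end, at the start
- block3: pale cedar block, cube of 32 mm, about 16 g; origin at its centre. Place 4 of 5 in the tube, counted from the closed end, at the start
- block4: pale cedar block, cube of 32 mm, about 16 g; origin at its centre. Place 5 of 5 in the tube, counted from the closed end, at the start
- bottle: bystander: stainless steel drink bottle, diameter 70 mm, 210 mm high, standing; origin under its centre
- full_tube: bystander: capped white shuttle tube, diameter 62 mm, 216 mm high, standing upright; origin under its centre
- whistle: bystander: green plastic whistle about 60 mm long lying on the table; origin near its round end
There are look-alikes about, which are no part of the job. Leave any blue, green or red look-alike of the tube alone.

How it is judged:
On the way, in this order (a step that is already met when the one before it is completed fails the run):
1. the tube is taken out of its stand (distance between tube and seat above 0.08 m), for 0.1 s.
2. all five blocks lie in the tray, at least one in every bay, while the tube is still away from its stand (x of block0 in the frame of tray between -0.074 and 0.074 m and y of block0 in the frame of tray between -0.152 and 0.152 m and height (world z) of each of block0, block1, block2, block3, block4 below 0.065 m and x of block1 in the frame of tray between -0.074 and 0.074 m and y of block1 in the frame of tray between -0.152 and 0.152 m and x of block2 in the frame of tray between -0.074 and 0.074 m and y of block2 in the frame of tray between -0.152 and 0.152 m and x of block3 in the frame of tray between -0.074 and 0.074 m and y of block3 in the frame of tray between -0.152 and 0.152 m and x of block4 in the frame of tray between -0.074 and 0.074 m and y of block4 in the frame of tray between -0.152 and 0.152 m and (y of block0 in the frame of bay0 between -0.05 and 0.05 m or y of block1 in the frame of bay0 between -0.05 and 0.05 m or y of block2 in the frame of bay0 between -0.05 and 0.05 m or y of block3 in the frame of bay0 between -0.05 and 0.05 m or y of block4 in the frame of bay0 between -0.05 and 0.05 m) and (y of block0 in the frame of bay1 between -0.05 and 0.05 m or y of block1 in the frame of bay1 between -0.05 and 0.05 m or y of block2 in the frame of bay1 between -0.05 and 0.05 m or y of block3 in the frame of bay1 between -0.05 and 0.05 m or y of block4 in the frame of bay1 between -0.05 and 0.05 m) and (y of block0 in the frame of bay2 between -0.05 and 0.05 m or y of block1 in the frame of bay2 between -0.05 and 0.05 m or y of block2 in the frame of bay2 between -0.05 and 0.05 m or y of block3 in the frame of bay2 between -0.05 and 0.05 m or y of block4 in the frame of bay2 between -0.05 and 0.05 m) and distance between tube and seat above 0.08 m), for 0.1 s.
At the end, for the whole second after the job is handed in: All five blocks lie in the tray's bays, at least one in each bay; the tube lies back in the stand, mouth up, its closed end within 20 mm and its mouth within 25 mm of their home points; tube and blocks at rest (under 0.03 m/s) (x of block0 in the frame of tray between -0.074 and 0.074 m and y of block0 in the frame of tray between -0.152 and 0.152 m and height (world z) of each of block0, block1, block2, block3, block4 below 0.065 m and x of block1 in the frame of tray between -0.074 and 0.074 m and y of block1 in the frame of tray between -0.152 and 0.152 m and x of block2 in the frame of tray between -0.074 and 0.074 m and y of block2 in the frame of tray between -0.152 and 0.152 m and x of block3 in the frame of tray between -0.074 and 0.074 m and y of block3 in the frame of tray between -0.152 and 0.152 m and x of block4 in the frame of tray between -0.074 and 0.074 m and y of block4 in the frame of tray between -0.152 and 0.152 m and (y of block0 in the frame of bay0 between -0.05 and 0.05 m or y of block1 in the frame of bay0 between -0.05 and 0.05 m or y of block2 in the frame of bay0 between -0.05 and 0.05 m or y of block3 in the frame of bay0 between -0.05 and 0.05 m or y of block4 in the frame of bay0 between -0.05 and 0.05 m) and (y of block0 in the frame of bay1 between -0.05 and 0.05 m or y of block1 in the frame of bay1 between -0.05 and 0.05 m or y of block2 in the frame of bay1 between -0.05 and 0.05 m or y of block3 in the frame of bay1 between -0.05 and 0.05 m or y of block4 in the frame of bay1 between -0.05 and 0.05 m) and (y of block0 in the frame of bay2 between -0.05 and 0.05 m or y of block1 in the frame of bay2 between -0.05 and 0.05 m or y of block2 in the frame of bay2 between -0.05 and 0.05 m or y of block3 in the frame of bay2 between -0.05 and 0.05 m or y of block4 in the frame of bay2 between -0.05 and 0.05 m) and linear speed of each of tube, block0, block1, block2, block3, block4 below 0.03 m/s and distance between tube and seat below 0.02 m and distance between mouth and seat_top below 0.025 m); the robot touches nothing.
It fails at once if the gripper or arm touches a block (contact force between any of the fingers, the arm and block0 above 1 N or contact force between any of the fingers, the arm and block1 above 1 N or contact force between any of the fingers, the arm and block2 above 1 N or contact force between any of the fingers, the arm and block3 above 1 N or contact force between any of the fingers, the arm and block4 above 1 N).
It fails at once if the bottle, the capped tube or the whistle is moved more than 30 mm (distance of any of bottle, full_tube, whistle from where it was at the start of the episode above 0.03 m).
It also fails if it takes over 67 s, if anything falls off the work surface, if the arm or the gripper's body presses on something with over 40 N, if the wrist force passes 120 N, or if a joint passes its speed limit or range.

## Working session

There is one attempt and no reset: what is moved stays moved. The work goes in short steps, Python scripts to look and compute and a tool call to move; the robot and the scene stay as the last step left them, time stands still between calls to the robot, and variables do not carry over. Pictures are saved under pics/ and viewed, at most 10 in all, crops included, and the job is handed in when it is done.

Besides the shell and the picture viewer there is one more tool, called after ">>>" as name(argument=value, ...) on one line, values as JSON. apply_moves: Moves the arm, as the interface text tells. Its arguments: {"type":"object","properties":{"series":{"type":"array","items":{"type":"object","properties":{"jaw":{"type":"number"},"dx":{"type":"number"},"dy":{"type":"number"},"dz":{"type":"number"},"turn":{"type":"number"}}}}},"required":["series"]}

```bash
mkdir -p pics; ls; python3 - <<'E'
from plant import state, grab_frame, ticket, spotter
import cv2,numpy as np,pickle
D={}
for c in ["scene","side"]:
    f=grab_frame(c); cv2.imwrite(f"pics/{c}0.png",f["pixels"][:,:,::-1]); 
    D[c]=f
    print(c,f["mtx"].tolist(),f["camera_from_world"].round(4).tolist())
    for n in ["tube","stand","tray","bottle","full_tube","whistle"]:
        for r in spotter.outline_of(f,n)[:3]:
            print(n,round(r["conf"],2),np.round(r["extent"]).tolist(),r["region"].sum()); D[(c,n,round(r["conf"],3))]=r["region"]
pickle.dump(D,open("d0.pkl","wb"))
print(state())
E
```

```text
pics
scene [[374.918549878235, 0.0, 253.7551286630082], [0.0, 374.918549878235, 194.35634171261773], [0.0, 0.0, 1.0]] [[0.2314, 0.9727, 0.018, -0.1129], [0.7271, -0.1607, -0.6675, -0.3574], [-0.6464, 0.1676, -0.7444, 2.0138], [0.0, 0.0, 0.0, 1.0]]
tube 0.81 [211.0, 179.0, 237.0, 201.0] 271
tube 0.79 [141.0, 156.0, 160.0, 190.0] 449
tube 0.76 [202.0, 235.0, 242.0, 281.0] 797
stand 0.61 [209.0, 189.0, 249.0, 232.0] 838
stand 0.22 [264.0, 184.0, 349.0, 222.0] 2496
tray 0.61 [266.0, 183.0, 347.0, 222.0] 2515
bottle 0.9 [124.0, 200.0, 151.0, 242.0] 634
full_tube 0.71 [356.0, 151.0, 380.0, 196.0] 671
full_tube 0.62 [268.0, 182.0, 347.0, 221.0] 2486
whistle 0.49 [150.0, 196.0, 159.0, 204.0] 67
side [[425.2953550740001, 0.0, 260.40355223824577], [0.0, 425.2953550740001, 194.66951787187625], [0.0, 0.0, 1.0]] [[0.9606, -0.278, -0.0092, -0.6178], [-0.1455, -0.4744, -0.8682, 0.1906], [0.237, 0.8353, -0.4961, 1.33], [0.0, 0.0, 0.0, 1.0]]
tube 0.75 [212.0, 197.0, 265.0, 247.0] 1164
tube 0.75 [122.0, 317.0, 208.0, 351.0] 2160
tube 0.75 [201.0, 351.0, 284.0, 384.0] 1415
stand 0.76 [206.0, 208.0, 282
[... 265 characters left out ...]
_pos': array([-1.18990725e-01,  5.26776021e-02,  1.61286637e+00, -3.30591324e-06,
        1.47599901e+00, -1.18953704e-01]), 'joint_vel': array([-0.00043641, -0.00053265,  0.00110993,  0.00089866,  0.00018789,
       -0.00190607]), 'joint_efforts': array([-3.59314672e-04, -3.93555737e+01, -3.70371222e+01, -1.00219827e-04,
        2.90176986e-04, -1.27892969e-05]), 'tool_pos': array([6.24995044e-01, 5.94225617e-06, 2.50337587e-01]), 'tool_rot': array([2.05400155e-05, 7.07119759e-01, 7.07093803e-01, 1.40602963e-05]), 'contact_force': array([-0.80694049,  0.48355046, -0.79232617]), 'ft_torque': array([0.03784901, 0.01626777, 0.0360152 ]), 'grasp_force': 0.0, 'gripper_width': 1.0009141196896083}
```

```bash
python3 - <<'E'
import cv2
a=cv2.imread("pics/scene0.png")[130:300,110:400];b=cv2.imread("pics/side0.png")[100:384,90:360]
cv2.imwrite("pics/a.png",cv2.resize(a,None,fx=2.75,fy=2.75,interpolation=3)); cv2.imwrite("pics/b.png",cv2.resize(b,None,fx=2.1,fy=2.1,interpolation=3))
E
```

```text
(no output)
```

View pics/a.png

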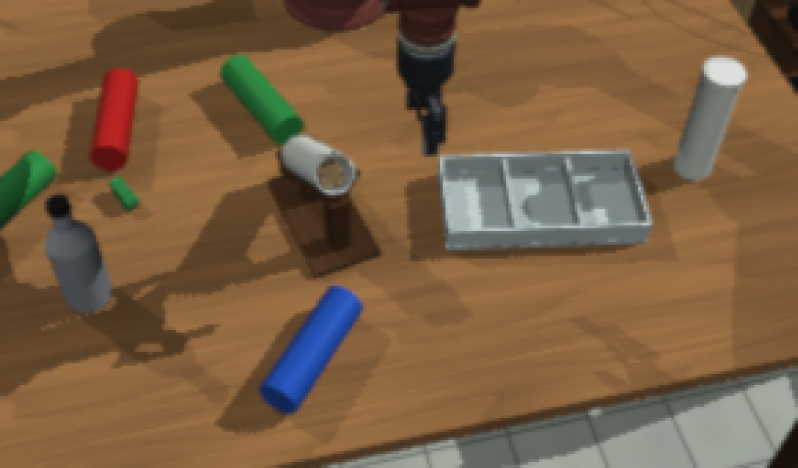

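View pics/b.png

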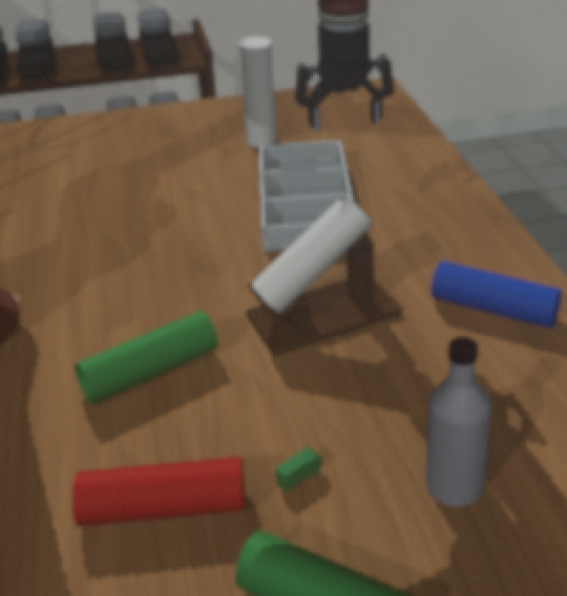

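```bash
cat > fit.py <<'E'
import numpy as np,cv2
from scipy.optimize import minimize
def proj(f,P):
    c=np.c_[P,np.ones(len(P))]@f["camera_from_world"].T
    u=c[:,:3]@f["mtx"].T; return u[:,:2]/u[:,2:]
def sil(f,P):
    h=cv2.convexHull(proj(f,P).astype(np.float32))[:,0]
    m=np.zeros((384*4,512*4),np.uint8); cv2.fillConvexPoly(m,np.round((h*4+2)*4).astype(np.int32),1,shift=2)
    return cv2.resize(m.astype(np.float32),(512,384),interpolation=cv2.INTER_AREA)
def tube_pts(o,yaw,el,L=.185,r=.03):
    a=np.array([np.cos(yaw)*np.cos(el),np.sin(yaw)*np.cos(el),np.sin(el)]);n=np.array([-np.sin(yaw),np.cos(yaw),0]);b=np.cross(a,n)
    t=np.linspace(0,2*np.pi,40)[:,None];c=r*(np.cos(t)*n+np.sin(t)*b)
    return np.r_[o+c,o+L*a+c]
def box_pts(x,y,yaw,lx,ly,h):
    s=np.array([[i,j,k] for i in(-1,1) for j in (-1,1) for k in (0,1)])*[lx/2,ly/2,h]
    c,d=np.cos(yaw),np.sin(yaw); return s@np.array([[c,d,0],[-d,c,0],[0,0,1]])+[x,y,0]
def fit(fs,ms,fn,p0,step):
    def cost(p): return sum(np.abs(sil(f,fn(p))-m).sum()/m.sum() for f,m in zip(fs,ms))
    n=len(p0); S=np.r_[[p0],np.array(p0)+np.diag(step)]
    r=minimize(cost,p0,method="Nelder-Mead",options=dict(initial_simplex=S,xatol=2e-4,fatol=1e-4,maxiter=400))
    return r.x,r.fun
def ray(f,uv,z):
    R=f["camera_from_world"][:3,:3];t=f["camera_from_world"][:3,3]
    c=-R.T@t; d=R.T@np.linalg.inv(f["mtx"])@[*uv,1]; return c+d*(z-c[2])/d[2]
E
python3 - <<'E'
import pickle,numpy as np
from fit import *
D=pickle.load(open("d0.pkl","rb"))
def m(c,n,i): return [v for k,v in D.items() if isinstance(k,tuple) and k[0]==c and k[1]==n][i].astype(np.float32)
def mx(c,n,ext):
    for k,v in D.items():
        if isinstance(k,tuple) and k[:2]==(c,n):
            xs=np.where(v.any(0))[0]
            if abs(xs[0]-ext)<3: return v.astype(np.float32)
fs=[D["scene"],D["side"]]
c=ray(fs[0],(224,190),.115); print("tube mid",c)
for y0 in (0.,.4,-.4):
  el=np.radians(35)
  fn=lambda p:tube_pts(np.array([p[0]-.0758*np.cos(p[2]),p[1]-.0758*np.sin(p[2]),.062]),p[2],el)
  p,e=fit(fs,[mx("scene","tube",211),mx("side","tube",212)],fn,[c[0],c[1],y0],[.02,.02,.2]);print("tube mid xy yaw",p,e)
fn2=lambda q:tube_pts(q[:3],q[3],q[4])
q,e=fit(fs,[mx("scene","tube",211),mx("side","tube",212)],fn2,[p[0]-.0758*np.cos(p[2]),p[1]-.0758*np.sin(p[2]),.062,p[2],el],[.01,.01,.01,.1,.1]);print("free",q,e)
c=ray(fs[0],(307,200),.045);print(c)
print([ray(fs[0],uv,.045).round(3) for uv in [(270,186.4),(339.8,184.9),(346.4,213.6),(271.8,215.5)]])
print("tray",fit(fs,[m("scene","tray",0),m("side","tray",0)],lambda p:box_pts(p[0],p[1],p[2],.16,.315,.045),[c[0],c[1],0.],[.02,.02,.1]))
print("tray scene",fit(fs[:1],[m("scene","tray",0)],lambda p:box_pts(p[0],p[1],p[2],.16,.315,.045),[c[0],c[1],0.],[.02,.02,.1]))
for n,uv in [("bottle",(138,240)),("full",(362,193)),("whistle",(154,200))]: print(n,ray(fs[0],uv,0).round(3))
print([ray(fs[0],((u/2.75)+110,v/2.75+130),.01).round(3) for u,v in [(268,185),(318,275),(380,253)]])
for n,u,v in [("green",300,135),("greenfar",235,60),("blue",345,295),("blue",280,405)]: print(n,ray(fs[0],((u/2.75)+110,v/2.75+130),.03).round(3))
E
```

```text
tube mid [ 0.54106142 -0.14164058  0.115     ]Traceback (most recent call last):
  File "<stdin>", line 15, in <module>
  File "fit.py", line 20, in fit
    r=minimize(cost,p0,method="Nelder-Mead",options=dict(initial_simplex=S,xatol=2e-4,fatol=1e-4,maxiter=400))
    res = _minimize_neldermead(fun, x0, args, callback, bounds=bounds,
                               **options)
    fsim[k] = func(sim[k])
              ~~~~^^^^^^^^
    fx = function(np.copy(x), *(wrapper_args + args))
  File "fit.py", line 18, in cost
    def cost(p): return sum(np.abs(sil(f,fn(p))-m).sum()/m.sum() for f,m in zip(fs,ms))
                        ~~~^^^^^^^^^^^^^^^^^^^^^^^^^^^^^^^^^^^^^^^^^^^^^^^^^^^^^^^^^^^^
  File "fit.py", line 18, in <genexpr>
    def cost(p): return sum(np.abs(sil(f,fn(p))-m).sum()/m.sum() for f,m in zip(fs,ms))
                                   ~~~~~~~~~~~~^~
TypeError: unsupported operand type(s) for -: 'float' and 'NoneType'
```

```bash
cat > w.py <<'E'
import pickle,numpy as np
from fit import *
from plant import spotter,grab_frame
fs=[grab_frame("scene"),grab_frame("side")]
def best(f,n,c):
    L=[r for r in spotter.outline_of(f,n)]
    r=min(L,key=lambda r:np.hypot((r["extent"][0]+r["extent"][2])/2-c[0],(r["extent"][1]+r["extent"][3])/2-c[1])); print(n,r["conf"],r["extent"]);return r["region"].astype(np.float32)
T=[best(fs[0],"tube",(224,190)),best(fs[1],"tube",(238,222))]
Y=[best(fs[0],"tray",(307,202)),best(fs[1],"tray",(232,192))]
c=ray(fs[0],(224,190),.115); el=np.radians(35)
fn=lambda p:tube_pts(np.array([p[0]-.0758*np.cos(p[2]),p[1]-.0758*np.sin(p[2]),.062]),p[2],el)
for y0 in (0.,.5):
  p,e=fit(fs,T,fn,[c[0],c[1],y0],[.02,.02,.2]);print("tube mid xy yaw",p,e)
fn2=lambda q:tube_pts(q[:3],q[3],q[4])
print("free",fit(fs,T,fn2,[p[0]-.0758*np.cos(p[2]),p[1]-.0758*np.sin(p[2]),.062,p[2],el],[.01,.01,.01,.1,.1]))
c=ray(fs[0],(307,200),.045)
print([ray(fs[0],uv,.045).round(3) for uv in [(270,186.4),(339.8,184.9),(346.4,213.6),(271.8,215.5)]])
print("tray",fit(fs,Y,lambda p:box_pts(p[0],p[1],p[2],.16,.315,.045),[c[0],c[1],0.],[.02,.02,.1]))
print("tray scene",fit(fs[:1],Y[:1],lambda p:box_pts(p[0],p[1],p[2],.16,.315,.045),[c[0],c[1],0.],[.02,.02,.1]))
for n,uv in [("bottle",(138,240)),("full",(362,193)),("whistle",(154,200))]: print(n,ray(fs[0],uv,0).round(3))
print([ray(fs[0],((u/2.75)+110,v/2.75+130),.01).round(3) for u,v in [(268,185),(318,275),(380,253)]])
for n,u,v in [("green",300,135),("greenfar",235,60),("blue",345,295),("blue",280,405)]: print(n,ray(fs[0],((u/2.75)+110,v/2.75+130),.03).round(3))
E
python3 w.py
```

```text
tube 0.55 [212.1, 180.3, 237.8, 200.3]
tube 0.85 [213.2, 195.0, 265.3, 247.5]
tray 0.67 [267.3, 183.7, 349.2, 222.5]
tray 0.88 [210.4, 165.2, 258.2, 219.4]
tube mid xy yaw [ 0.5339219  -0.13765063  0.18844869] 0.5170889496803284
tube mid xy yaw [ 0.53385513 -0.13799311  0.18720916] 0.5143231749534607
free (array([ 0.46330895, -0.15269047,  0.06497329,  0.17450209,  0.63188575]), np.float64(0.47105470299720764))
[array([0.5  , 0.071, 0.045]), array([0.558, 0.379, 0.045]), array([0.72 , 0.343, 0.045]), array([0.662, 0.035, 0.045])]
tray (array([ 0.60164279,  0.20882655, -0.17773194]), np.float64(0.34718307852745056))
tray scene (array([ 0.60274589,  0.20624056, -0.17862195]), np.float64(0.03466589376330376))
bottle [ 0.632 -0.516  0.   ]
full [0.59  0.484 0.   ]
whistle [ 0.429 -0.441  0.   ]
[array([ 0.473, -0.208,  0.01 ]), array([ 0.667, -0.162,  0.01 ]), array([ 0.647, -0.062,  0.01 ])]
green [ 0.392 -0.141  0.03 ]
greenfar [ 0.184 -0.222  0.03 ]
blue [ 0.726 -0.133  0.03 ]
blue [ 0.883 -0.253  0.03 ]
```

>>> apply_moves(series=[{"dx":-137,"dy":-74,"dz":-20,"turn":0.6,"jaw":0},{"dx":-137,"dy":-74,"dz":-20,"turn":0.6,"jaw":0},{"dx":-137,"dy":-74,"dz":-20,"turn":0.6,"jaw":0},{"dx":-137,"dy":-74,"dz":-20,"turn":0.6,"jaw":0},{"dx":-137,"dy":-74,"dz":-20,"turn":0.6,"jaw":0}])

```text
time: 1.42
tool_pos: [0.5493, -0.1414, 0.2717]
tool_rot: [0.002, 0.887, 0.462, -0.0]
contact_force: [0.9, 0.4, 0.0]
gripper_width: 1.005
grasp_force: 0.0
```

>>> apply_moves(series=[{"turn":0.58,"jaw":0},{"turn":0.58,"jaw":0},{"turn":0.58,"jaw":0},{"turn":0.58,"jaw":0},{"turn":0.58,"jaw":0}])

```text
invalid input at $.series[0]: expected keys jaw, dx, dy, dz, turn
```

>>> apply_moves(series=[{"turn":0.2,"jaw":0},{"turn":0.2,"jaw":0},{"turn":0.2,"jaw":0}])

```text
invalid input at $.series[0]: expected keys jaw, dx, dy, dz, turn
```

```bash
cat > cam.py <<'E'
from plant import state, grab_frame, spotter
import cv2,numpy as np,sys
from scipy.spatial.transform import Rotation as R
def show(cams,out,boxes=None,s=1.5):
    ims=[]
    for c in cams:
        f=grab_frame(c); im=f["pixels"][:,:,::-1]
        ims.append(im)
    cv2.imwrite(out,cv2.resize(np.hstack(ims),None,fx=s,fy=s)); return f
def pose():
    s=state(); r=R.from_quat(np.roll(s["tool_rot"],-1)).as_matrix()
    print("t",round(s["time"],2),"p",s["tool_pos"].round(4),"x",r[:,0].round(3),"F",s["contact_force"].round(1),"w",round(s["gripper_width"],3),"gf",round(s["grasp_force"],1),"j",s["joint_pos"].round(2))
E
python3 - <<'E'
from cam import *
from fit import *
pose(); f=show(["wrist"],"pics/w1.png")
import pickle; pickle.dump(f,open("w1.pkl","wb"))
R_=f["camera_from_world"]; print((-R_[:3,:3].T@R_[:3,3]).round(3))
for r in spotter.outline_of(f,"tube"): print(r["conf"],r["extent"])
E
```

```text
t 1.42 p [ 0.5493 -0.1414  0.2717] x [ 0.574  0.819 -0.002] F [0.9 0.4 0. ] w 1.005 gf 0.0 j [-0.38 -0.1   1.73 -0.    1.51  0.23]
[ 0.593 -0.079  0.395]
0.98 [184.2, 110.5, 332.8, 238.4]
0.88 [113.5, 230.8, 183.1, 285.7]
0.7 [366.0, 48.0, 512.0, 118.7]
```

View pics/w1.png

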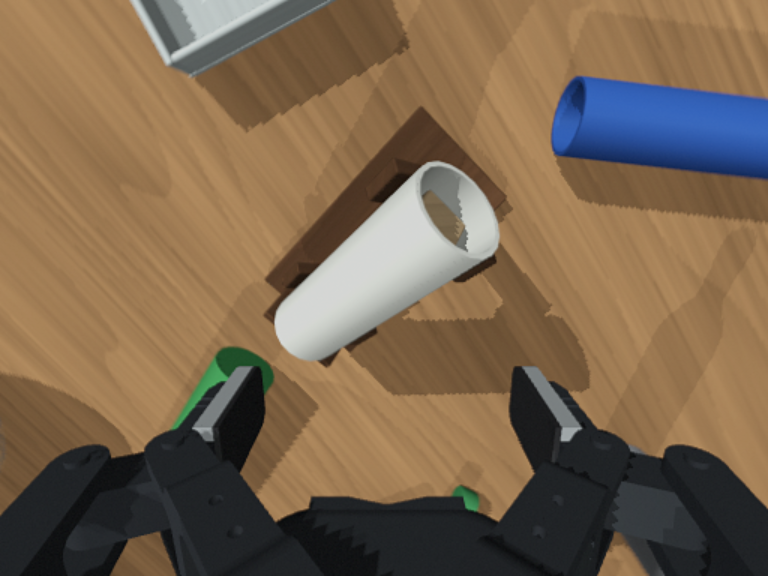

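```bash
python3 - <<'E'
from cam import *
from fit import *
f=grab_frame("wrist"); T=[r for r in spotter.outline_of(f,"tube") if 180<r["extent"][0]<190][0]["region"].astype(np.float32)
el=np.radians(35)
fn=lambda p:tube_pts(np.array([p[0]-.086*np.cos(p[2]),p[1]-.086*np.sin(p[2]),.062]),p[2],el)
print("grip xy yaw",fit([f],[T],fn,[.55,-.137,.2],[.02,.02,.1]))
s=grab_frame("scene"); L=spotter.outline_of(s,"tube"); T2=[r for r in L if 205<r["extent"][0]<216 and r["extent"][1]<190]
if T2: print("both",fit([f,s],[T,T2[0]["region"].astype(np.float32)],fn,[.55,-.137,.2],[.02,.02,.1]))
fn2=lambda q:tube_pts(np.array([q[0]-.086*np.cos(q[2]),q[1]-.086*np.sin(q[2]),q[3]]),q[2],q[4])
print("free",fit([f],[T],fn2,[.55,-.137,.2,.062,el],[.01,.01,.1,.01,.1]))
r=spotter.outline_of(s,"tray")[0]; print("tray",r["conf"],fit([s],[r["region"].astype(np.float32)],lambda p:box_pts(p[0],p[1],p[2],.16,.315,.045),[.6,.207,-.18],[.02,.02,.1]))
# near tray corner as seen by wrist
print(ray(f,(172/1.5,66/1.5),.045), box_pts(.6027,.206,-.179,.16,.315,.045).round(3)[[1,5]])
E
```

```text
grip xy yaw (array([ 0.54642615, -0.13389988,  0.19766878]), np.float64(0.07511217147111893))
both (array([ 0.54610816, -0.13521299,  0.22107703]), np.float64(0.7380918264389038))
free (array([ 0.54679602, -0.1341065 ,  0.1998259 ,  0.05988491,  0.61509156]), np.float64(0.07261572778224945))
tray 0.87 (array([ 0.60289918,  0.20642678, -0.17171562]), np.float64(0.02837499976158142))
[0.50149097 0.07060633 0.045     ] [[0.496 0.065 0.045]
 [0.653 0.037 0.045]]
```

>>> apply_moves(series=[{"dx":0,"dy":-5,"dz":0,"turn":0.6,"jaw":0},{"dx":0,"dy":-5,"dz":0,"turn":0.6,"jaw":0},{"dx":0,"dy":-5,"dz":0,"turn":0.6,"jaw":0},{"dx":0,"dy":-5,"dz":0,"turn":0.6,"jaw":0},{"dx":0,"dy":-5,"dz":0,"turn":0.6,"jaw":0}])

```text
time: 2.18
tool_pos: [0.5471, -0.1333, 0.27]
tool_rot: [-0.0, 0.983, 0.183, -0.0]
contact_force: [-0.8, 0.4, 0.9]
gripper_width: 1.002
grasp_force: 0.0
```

>>> apply_moves(series=[{"dx":0,"dy":0,"dz":0,"turn":0.16,"jaw":0},{"dx":0,"dy":0,"dz":0,"turn":0.16,"jaw":0},{"dx":0,"dy":0,"dz":40,"turn":0.16,"jaw":0},{"dx":0,"dy":0,"dz":40,"turn":0.16,"jaw":0},{"dx":0,"dy":0,"dz":40,"turn":0.16,"jaw":0}])

```text
time: 2.6
tool_pos: [0.5455, -0.1329, 0.2276]
tool_rot: [-0.001, 0.994, 0.106, -0.003]
contact_force: [0.1, 0.6, 0.2]
gripper_width: 1.002
grasp_force: 0.0
```

```bash
python3 -c "
from cam import *
pose()"
```

```text
t 2.6 p [ 0.5455 -0.1329  0.2276] x [ 0.977  0.211 -0.005] F [0.1 0.6 0.2] w 1.002 gf 0.0 j [-0.37 -0.08  1.78  0.    1.45  0.99]
```

>>> apply_moves(series=[{"dx":0,"dy":1,"dz":35,"turn":0,"jaw":0},{"dx":0,"dy":1,"dz":60,"turn":0,"jaw":0},{"dx":0,"dy":1,"dz":78,"turn":0,"jaw":0},{"dx":0,"dy":1,"dz":86,"turn":0,"jaw":0},{"dx":0,"dy":1,"dz":90,"turn":0,"jaw":0}])

```text
time: 3.02
tool_pos: [0.5472, -0.1349, 0.1402]
tool_rot: [-0.0, 0.994, 0.106, -0.0]
contact_force: [-0.3, 0.4, 0.7]
gripper_width: 0.998
grasp_force: 0.0
```

>>> apply_moves(series=[{"dx":0,"dy":0,"dz":2,"turn":0,"jaw":0},{"dx":0,"dy":0,"dz":4,"turn":0,"jaw":0}])

```text
time: 3.18
tool_pos: [0.5483, -0.1355, 0.1383]
tool_rot: [0.001, 0.994, 0.105, 0.001]
contact_force: [-0.7, 0.1, 0.9]
gripper_width: 0.998
grasp_force: 0.0
```

```bash
python3 -c "
from cam import *
pose();show(['side'],'/tmp/x.png');import cv2
a=cv2.imread('/tmp/x.png');cv2.imwrite('pics/s1.png',cv2.resize(a[180:480,240:480],None,fx=2,fy=2))"
```

```text
t 3.18 p [ 0.5483 -0.1355  0.1383] x [0.978 0.21  0.003] F [-0.7  0.1  0.9] w 0.998 gf 0.0 j [-0.37  0.    1.86 -0.    1.28  0.99]
```

View pics/s1.png

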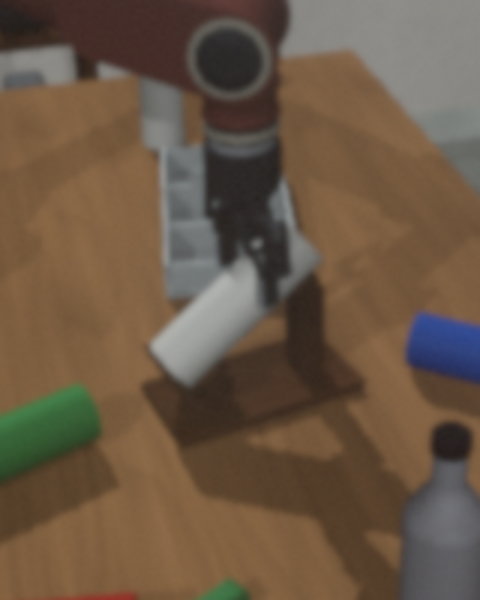

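>>> apply_moves(series=[{"dx":0,"dy":0,"dz":3,"turn":0,"jaw":0},{"dx":0,"dy":0,"dz":5,"turn":0,"jaw":0},{"dx":0,"dy":0,"dz":5,"turn":0,"jaw":0}])

```text
time: 3.48
tool_pos: [0.5471, -0.1352, 0.1314]
tool_rot: [0.0, 0.994, 0.105, 0.0]
contact_force: [-0.1, -0.1, 0.4]
gripper_width: 0.999
grasp_force: 0.0
```

>>> apply_moves(series=[{"dx":0,"dy":0,"dz":0,"turn":0,"jaw":1},{"dx":0,"dy":0,"dz":0,"turn":0,"jaw":1},{"dx":0,"dy":0,"dz":0,"turn":0,"jaw":1},{"dx":0,"dy":0,"dz":0,"turn":0,"jaw":1},{"dx":0,"dy":0,"dz":0,"turn":0,"jaw":1}])

```text
time: 3.9
tool_pos: [0.5472, -0.1345, 0.1321]
tool_rot: [-0.001, 0.994, 0.105, 0.0]
contact_force: [-2.6, 4.4, 6.2]
gripper_width: 0.675
grasp_force: 64.6
```

>>> apply_moves(series=[{"dx":0,"dy":0,"dz":0,"turn":0,"jaw":1},{"dx":0,"dy":0,"dz":0,"turn":0,"jaw":1},{"dx":0,"dy":0,"dz":-3,"turn":0,"jaw":1}])

```text
time: 4.15
tool_pos: [0.5468, -0.135, 0.1338]
tool_rot: [-0.0, 0.994, 0.105, -0.0]
contact_force: [0.1, -0.7, -2.0]
gripper_width: 0.672
grasp_force: 64.2
```

>>> apply_moves(series=[{"dx":0,"dy":0,"dz":-15,"turn":0,"jaw":1},{"dx":0,"dy":0,"dz":-50,"turn":0,"jaw":1},{"dx":0,"dy":0,"dz":-85,"turn":0,"jaw":1},{"dx":0,"dy":0,"dz":-115,"turn":0,"jaw":1},{"dx":0,"dy":0,"dz":-126,"turn":0,"jaw":1}])

```text
time: 4.57
tool_pos: [0.5489, -0.1362, 0.2657]
tool_rot: [0.002, 0.994, 0.105, 0.004]
contact_force: [1.2, -0.3, -0.8]
gripper_width: 0.676
grasp_force: 64.9
```

>>> apply_moves(series=[{"dx":8,"dy":-25,"dz":0,"turn":0,"jaw":1},{"dx":19,"dy":-60,"dz":0,"turn":0,"jaw":1},{"dx":32,"dy":-98,"dz":0,"turn":0,"jaw":1},{"dx":44,"dy":-135,"dz":0,"turn":0,"jaw":1},{"dx":56,"dy":-172,"dz":0,"turn":0,"jaw":1}])

```text
time: 4.98
tool_pos: [0.5652, 0.0461, 0.2584]
tool_rot: [0.0, 0.994, 0.105, -0.001]
contact_force: [0.8, -0.4, -1.6]
gripper_width: 0.671
grasp_force: 64.8
```

>>> apply_moves(series=[{"dx":12,"dy":-37,"dz":0,"turn":0.1,"jaw":1},{"dx":24,"dy":-74,"dz":0,"turn":0.2,"jaw":1},{"dx":36,"dy":-111,"dz":0,"turn":0.3,"jaw":1},{"dx":46,"dy":-142,"dz":0,"turn":0.36,"jaw":1},{"dx":52,"dy":-160,"dz":0,"turn":0.385,"jaw":1}])

```text
time: 5.4
tool_pos: [0.5825, 0.2152, 0.2581]
tool_rot: [0.0, 0.996, -0.087, -0.001]
contact_force: [-0.7, -0.1, -1.3]
gripper_width: 0.679
grasp_force: 64.9
```

```bash
python3 - <<'E'
from cam import *
from fit import *
pose();f=show(['side','wrist'],'pics/s2.png',s=.78)
E
```

```text
t 5.4 p [0.5825 0.2152 0.2581] x [ 0.985 -0.173 -0.002] F [-0.7 -0.1 -1.3] w 0.679 gf 64.9 j [0.23 0.04 1.61 0.   1.49 1.98]
```

View pics/s2.png

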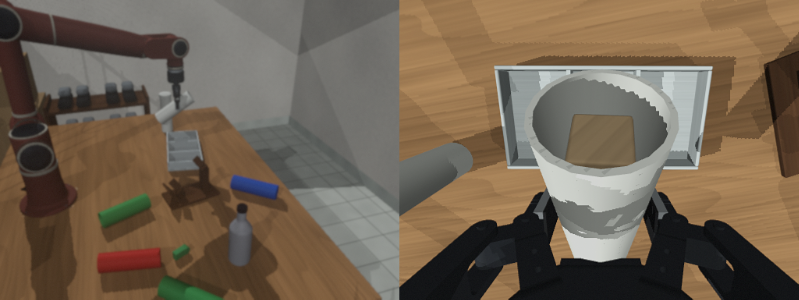

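```bash
python3 - <<'E'
from cam import *
from fit import *
pose();f=grab_frame("wrist")
P=[ray(f,uv,.045)[:2].round(4) for uv in [(125,86),(401,86),(399,214.7),(138,214)]]; print(P)
for r in spotter.outline_of(f,"tray")[:2]: print(r["conf"],r["extent"],fit([f],[r["region"].astype(np.float32)],lambda p:box_pts(p[0],p[1],p[2],.16,.315,.045),[.605,.208,-.18],[.01,.01,.05]))
E
```

```text
t 5.5 p [0.5825 0.2147 0.2579] x [ 0.986 -0.17  -0.002] F [-0.7  0.1 -2.4] w 0.675 gf 64.9 j [0.23 0.04 1.61 0.   1.49 1.97]
[array([0.7052, 0.3443]), array([0.6528, 0.0399]), array([0.4973, 0.0458]), array([0.5552, 0.375 ])]
0.97 [119.4, 80.8, 397.2, 222.9] (array([ 0.60359001,  0.21093008, -0.17410928]), np.float64(1.6265497207641602))
0.37 [0.0, 186.3, 92.8, 272.3] (array([0.03166667, 0.54133333, 0.60333333]), np.float64(1.0))
```

>>> apply_moves(series=[{"dx":0,"dy":0,"dz":25,"turn":0,"jaw":1},{"dx":0,"dy":0,"dz":60,"turn":0,"jaw":1},{"dx":0,"dy":0,"dz":95,"turn":0,"jaw":1},{"dx":0,"dy":0,"dz":115,"turn":0,"jaw":1},{"dx":0,"dy":0,"dz":124,"turn":0,"jaw":1}])

```text
time: 6.02
tool_pos: [0.5804, 0.2097, 0.1307]
tool_rot: [0.002, 0.996, -0.088, -0.004]
contact_force: [-0.2, -1.2, -1.5]
gripper_width: 0.672
grasp_force: 64.8
```

>>> apply_moves(series=[{"dx":0,"dy":0,"dz":3,"turn":0,"jaw":1},{"dx":0,"dy":0,"dz":7,"turn":0,"jaw":1},{"dx":0,"dy":0,"dz":11,"turn":0,"jaw":1},{"dx":0,"dy":0,"dz":15,"turn":0,"jaw":1},{"dx":0,"dy":0,"dz":19,"turn":0,"jaw":1}])

```text
time: 6.43
tool_pos: [0.5867, 0.2126, 0.1226]
tool_rot: [-0.002, 0.996, -0.087, 0.004]
contact_force: [0.7, 0.4, 10.5]
gripper_width: 0.677
grasp_force: 66.3
```

```bash
cat > tilt.py <<'E'
from cam import *
from fit import *
def run(el0,save=None):
    s=state(); p=s["tool_pos"]; r=R.from_quat(np.roll(s["tool_rot"],-1)).as_matrix(); yaw=np.arctan2(r[1,0],r[0,0])
    pose(); f=grab_frame("wrist"); g=grab_frame("side")
    if save: cv2.imwrite(save,np.hstack([cv2.resize(f["pixels"][:,:,::-1],None,fx=.78,fy=.78),g["pixels"][80:380:1,150:450,::-1][:299]]))
    def fn(q):
        a=np.array([np.cos(yaw)*np.cos(q[0]),np.sin(yaw)*np.cos(q[0]),np.sin(q[0])]);c=p-[0,0,q[2]]
        return tube_pts(c-q[1]*a,yaw,q[0])
    L=[q for q in spotter.outline_of(f,"tube") if q["region"].sum()>6000][:1]
    for q in L:
        M=q["region"].astype(np.float32); cut=lambda m:m
        u=proj(f,p[None])[0]; vmax=int(min(383,u[1]-30)); M[vmax:]=0
        global sil
        # compare only above the gripper rows
        def cost(x):
            m=sil(f,fn(x)); m[vmax:]=0; return np.abs(m-M).sum()/M.sum()
        best=min(((minimize(cost,[e,.105,.009],method="Nelder-Mead",options=dict(initial_simplex=[[e,.105,.009],[e+.1,.105,.009],[e,.115,.009],[e,.105,.014]]))) for e in (el0,el0-.25)),key=lambda z:z.fun)
        print("elev deg",np.degrees(best.x[0]).round(1),"g",best.x[1:].round(4),"err",round(best.fun,3),q["conf"])
if __name__=="__main__": run(np.radians(float(sys.argv[1])),sys.argv[2] if len(sys.argv)>2 else None)
E
python3 tilt.py 25 pics/t1.png
```

```text
t 6.43 p [0.5867 0.2126 0.1226] x [ 0.985 -0.174  0.008] F [ 0.7  0.4 10.5] w 0.677 gf 66.3 j [0.23 0.15 1.73 0.   1.25 1.97]Traceback (most recent call last):
  File "tilt.py", line 20, in <module>
    if __name__=="__main__": run(np.radians(float(sys.argv[1])),sys.argv[2] if len(sys.argv)>2 else None)
                             ~~~^^^^^^^^^^^^^^^^^^^^^^^^^^^^^^^^^^^^^^^^^^^^^^^^^^^^^^^^^^^^^^^^^^^^^^^^^
  File "tilt.py", line 6, in run
    if save: cv2.imwrite(save,np.hstack([cv2.resize(f["pixels"][:,:,::-1],None,fx=.78,fy=.78),g["pixels"][80:380:1,150:450,::-1][:299]]))
                              ~~~~~~~~~^^^^^^^^^^^^^^^^^^^^^^^^^^^^^^^^^^^^^^^^^^^^^^^^^^^^^^^^^^^^^^^^^^^^^^^^^^^^^^^^^^^^^^^^^^^^^^^^^
    return _nx.concatenate(arrs, 1, dtype=dtype, casting=casting)
           ~~~~~~~~~~~~~~~^^^^^^^^^^^^^^^^^^^^^^^^^^^^^^^^^^^^^^^
ValueError: all the input array dimensions except for the concatenation axis must match exactly, but along dimension 0, the array at index 0 has size 300 and the array at index 1 has size 299
```

```bash
sed -i 's/\[:299\]//' tilt.py; python3 tilt.py 25 pics/t1.png
```

```text
t 6.53 p [0.5862 0.213  0.1219] x [ 0.985 -0.174  0.007] F [-0.7  1.4  4.7] w 0.675 gf 65.8 j [0.23 0.15 1.73 0.   1.25 1.97]
elev deg 28.2 g [0.1069 0.0079] err 0.194 0.56
```

View pics/t1.png

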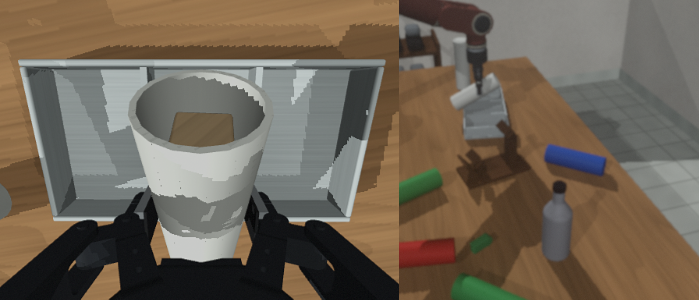

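>>> apply_moves(series=[{"dx":0,"dy":0,"dz":4,"turn":0,"jaw":1},{"dx":0,"dy":0,"dz":8,"turn":0,"jaw":1},{"dx":0,"dy":0,"dz":12,"turn":0,"jaw":1},{"dx":0,"dy":0,"dz":16,"turn":0,"jaw":1},{"dx":0,"dy":0,"dz":20,"turn":0,"jaw":1}])

```text
time: 7.1
tool_pos: [0.5883, 0.2131, 0.1037]
tool_rot: [-0.002, 0.996, -0.087, 0.006]
contact_force: [3.0, -0.2, 12.2]
gripper_width: 0.675
grasp_force: 67.2
```

```bash
python3 tilt.py 15
```

```text
t 7.1 p [0.5883 0.2131 0.1037] x [ 0.985 -0.174  0.012] F [ 3.  -0.2 12.2] w 0.675 gf 67.2 j [0.23 0.18 1.73 0.   1.22 1.97]
elev deg 18.6 g [0.1089 0.0065] err 0.03 0.65
```

>>> apply_moves(series=[{"dx":0,"dy":0,"dz":4,"turn":0,"jaw":1},{"dx":0,"dy":0,"dz":8,"turn":0,"jaw":1},{"dx":0,"dy":0,"dz":12,"turn":0,"jaw":1},{"dx":0,"dy":0,"dz":16,"turn":0,"jaw":1},{"dx":0,"dy":0,"dz":20,"turn":0,"jaw":1}])

```text
time: 7.67
tool_pos: [0.5905, 0.2131, 0.0852]
tool_rot: [-0.002, 0.996, -0.087, 0.009]
contact_force: [5.7, -0.1, 12.3]
gripper_width: 0.675
grasp_force: 68.7
```

```bash
python3 tilt.py 5
```

```text
t 7.67 p [0.5905 0.2131 0.0852] x [ 0.985 -0.174  0.017] F [ 5.7 -0.1 12.3] w 0.675 gf 68.7 j [ 0.23  0.2   1.74 -0.    1.18  1.97]
elev deg 4.0 g [0.1109 0.0068] err 0.021 0.75
```

>>> apply_moves(series=[{"dx":-1,"dy":0,"dz":3,"turn":0,"jaw":1},{"dx":-2,"dy":0,"dz":6,"turn":0,"jaw":1},{"dx":-3,"dy":0,"dz":9,"turn":0,"jaw":1},{"dx":-4,"dy":0,"dz":12,"turn":0,"jaw":1}])

```text
time: 8.15
tool_pos: [0.5903, 0.2136, 0.0759]
tool_rot: [-0.003, 0.996, -0.087, 0.013]
contact_force: [13.9, -3.6, 15.2]
gripper_width: 0.671
grasp_force: 70.5
```

```bash
python3 tilt.py -3
```

```text
t 8.15 p [0.5903 0.2136 0.0759] x [ 0.984 -0.174  0.026] F [13.9 -3.6 15.2] w 0.671 gf 70.5 j [ 0.23  0.21  1.75 -0.    1.16  1.98]
elev deg -2.7 g [0.1114 0.0059] err 0.025 0.88
```

>>> apply_moves(series=[{"dx":0,"dy":0,"dz":-15,"turn":0,"jaw":1},{"dx":0,"dy":0,"dz":-32,"turn":0,"jaw":1},{"dx":-15,"dy":0,"dz":-40,"turn":0,"jaw":1},{"dx":-35,"dy":0,"dz":-40,"turn":0,"jaw":1},{"dx":-50,"dy":0,"dz":-40,"turn":0,"jaw":1}])

```text
time: 8.72
tool_pos: [0.5313, 0.222, 0.108]
tool_rot: [-0.001, 0.996, -0.087, 0.003]
contact_force: [0.7, -0.0, -2.6]
gripper_width: 0.678
grasp_force: 68.6
```

```bash
python3 tilt.py -5 pics/t2.png
```

```text
t 8.72 p [0.5313 0.222  0.108 ] x [ 0.985 -0.174  0.005] F [ 0.7 -0.  -2.6] w 0.678 gf 68.6 j [0.27 0.06 1.85 0.   1.22 2.01]
elev deg -2.2 g [0.1114 0.0063] err 0.022 0.59
```

View pics/t2.png

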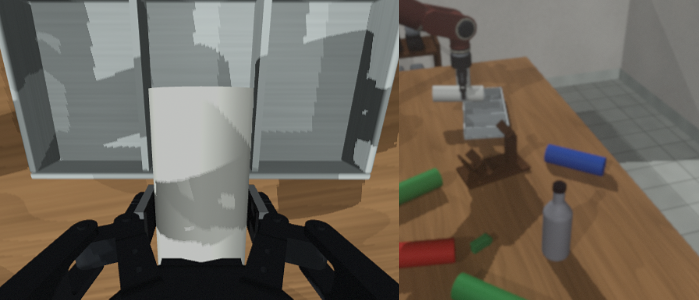

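>>> apply_moves(series=[{"dx":-38,"dy":0,"dz":0,"turn":0,"jaw":1},{"dx":-60,"dy":0,"dz":0,"turn":0,"jaw":1},{"dx":-72,"dy":0,"dz":0,"turn":0,"jaw":1},{"dx":-65,"dy":0,"dz":0,"turn":0,"jaw":1},{"dx":-45,"dy":0,"dz":0,"turn":0,"jaw":1}])

```text
time: 9.28
tool_pos: [0.4854, 0.2297, 0.1056]
tool_rot: [-0.0, 0.996, -0.086, 0.0]
contact_force: [1.1, 0.4, -1.7]
gripper_width: 0.678
grasp_force: 68.5
```

>>> apply_moves(series=[{"dx":38,"dy":0,"dz":0,"turn":0,"jaw":1},{"dx":38,"dy":0,"dz":0,"turn":0,"jaw":1},{"dx":38,"dy":0,"dz":0,"turn":0,"jaw":1}])

```text
time: 9.53
tool_pos: [0.5265, 0.2221, 0.106]
tool_rot: [-0.0, 0.996, -0.088, 0.001]
contact_force: [0.7, -0.1, -1.4]
gripper_width: 0.676
grasp_force: 68.5
```

```bash
cat > blk.py <<'E'
from cam import *
from fit import *
TR=np.array([.604,.209]);a=-.175
def tr(P): d=P[:2]-TR; return np.array([d[0]*np.cos(a)+d[1]*np.sin(a),-d[0]*np.sin(a)+d[1]*np.cos(a)])
pose(); s=state(); print("tcp in tray",tr(s["tool_pos"]).round(3))
for c in sys.argv[1].split(","):
    f=grab_frame(c)
    for n in ["block0"]:
        for r in spotter.outline_of(f,n):
            ys,xs=np.where(r["region"]); 
            print(c,round(r["conf"],2),np.round(r["extent"]),len(xs),"tray xy@.022",tr(ray(f,(xs.mean(),ys.mean()),.026)).round(3))
if len(sys.argv)>2: cv2.imwrite(sys.argv[2],f["pixels"][:,:,::-1])
E
python3 blk.py scene,wrist pics/k1.png
```

```text
t 9.53 p [0.5265 0.2221 0.106 ] x [ 0.985 -0.175  0.003] F [ 0.7 -0.1 -1.4] w 0.676 gf 68.5 j [ 0.27  0.06  1.86 -0.    1.22  2.02]
tcp in tray [-0.079 -0.001]
wrist 0.74 [225.  47. 299. 112.] 4586 tray xy@.022 [ 0.014 -0.002]
```

```bash
python3 blk.py wrist,wrist,scene,wrist pics/k2.png
```

```text
t 9.73 p [0.5231 0.2227 0.1054] x [ 0.985 -0.173  0.   ] F [-0.3  1.5 -1.7] w 0.672 gf 68.5 j [ 0.27  0.05  1.87 -0.    1.22  2.02]
tcp in tray [-0.082 -0.001]
wrist 0.96 [240.  31. 294. 100.] 3693 tray xy@.022 [ 0.022 -0.005]
wrist 0.59 [242.  21. 296.  83.] 3479 tray xy@.022 [ 0.03  -0.005]
scene 0.46 [302. 202. 310. 213.] 71 tray xy@.022 [ 0.037 -0.009]
wrist 0.7 [243.   4. 294.  66.] 3294 tray xy@.022 [ 0.039 -0.005]
```

View pics/k2.png

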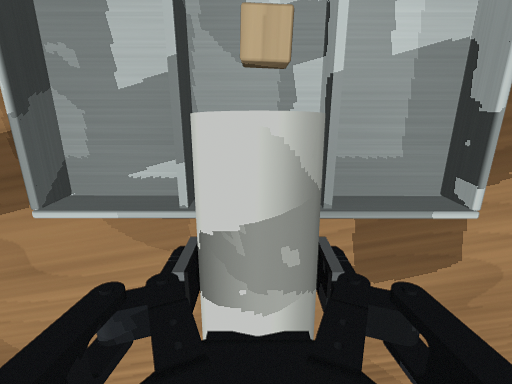

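>>> apply_moves(series=[{"dx":0,"dy":15,"dz":0,"turn":0,"jaw":1},{"dx":0,"dy":40,"dz":0,"turn":0,"jaw":1},{"dx":0,"dy":68,"dz":0,"turn":0,"jaw":1},{"dx":0,"dy":92,"dz":0,"turn":0,"jaw":1},{"dx":0,"dy":104,"dz":0,"turn":0,"jaw":1}])

```text
time: 10.55
tool_pos: [0.5042, 0.1177, 0.1051]
tool_rot: [0.001, 0.996, -0.088, -0.0]
contact_force: [0.7, -0.2, -0.9]
gripper_width: 0.678
grasp_force: 68.5
```

>>> apply_moves(series=[{"dx":-38,"dy":0,"dz":0,"turn":0,"jaw":1},{"dx":-60,"dy":0,"dz":0,"turn":0,"jaw":1},{"dx":-72,"dy":0,"dz":0,"turn":0,"jaw":1},{"dx":-65,"dy":0,"dz":0,"turn":0,"jaw":1},{"dx":-45,"dy":0,"dz":0,"turn":0,"jaw":1}])

```text
time: 10.97
tool_pos: [0.459, 0.1283, 0.1048]
tool_rot: [-0.0, 0.996, -0.086, -0.001]
contact_force: [-0.3, 0.2, -0.8]
gripper_width: 0.675
grasp_force: 68.5
```

>>> apply_moves(series=[{"dx":38,"dy":0,"dz":0,"turn":0,"jaw":1},{"dx":38,"dy":0,"dz":0,"turn":0,"jaw":1},{"dx":38,"dy":0,"dz":0,"turn":0,"jaw":1}])

```text
time: 11.22
tool_pos: [0.5, 0.1209, 0.1052]
tool_rot: [0.0, 0.996, -0.088, -0.0]
contact_force: [-1.0, 0.3, -0.9]
gripper_width: 0.679
grasp_force: 68.5
```

```bash
python3 blk.py wrist,wrist,wrist,wrist pics/k3.png
```

```text
t 11.22 p [0.5    0.1209 0.1052] x [ 0.985 -0.174 -0.   ] F [-1.   0.3 -0.9] w 0.679 gf 68.5 j [ 0.09 -0.07  1.99 -0.    1.22  1.84]
tcp in tray [-0.087 -0.105]
wrist 0.61 [ 66.   3. 142.  60.] 4018 tray xy@.022 [ 0.037 -0.005]
wrist 0.88 [ 64.   2. 141.  58.] 3927 tray xy@.022 [ 0.036 -0.006]
wrist 0.96 [ 65.   2. 143.  58.] 3843 tray xy@.022 [ 0.036 -0.006]
wrist 0.58 [492.   0. 510. 146.] 1617 tray xy@.022 [ 0.021 -0.266]
```

>>> apply_moves(series=[{"dx":-38,"dy":0,"dz":0,"turn":0,"jaw":1},{"dx":-60,"dy":0,"dz":0,"turn":0,"jaw":1},{"dx":-72,"dy":0,"dz":0,"turn":0,"jaw":1},{"dx":-65,"dy":0,"dz":0,"turn":0,"jaw":1},{"dx":-45,"dy":0,"dz":0,"turn":0,"jaw":1}])

```text
time: 12.03
tool_pos: [0.4521, 0.1298, 0.1049]
tool_rot: [-0.0, 0.996, -0.086, -0.0]
contact_force: [0.5, 0.6, -1.5]
gripper_width: 0.675
grasp_force: 68.5
```

>>> apply_moves(series=[{"dx":40,"dy":0,"dz":0,"turn":0,"jaw":1},{"dx":40,"dy":0,"dz":0,"turn":0,"jaw":1},{"dx":40,"dy":0,"dz":0,"turn":0,"jaw":1}])

```text
time: 12.28
tool_pos: [0.495, 0.1219, 0.1052]
tool_rot: [0.0, 0.996, -0.088, -0.0]
contact_force: [-0.4, 0.1, -1.4]
gripper_width: 0.669
grasp_force: 68.5
```

```bash
python3 blk.py wrist,wrist,wrist pics/k4.png
```

```text
t 12.28 p [0.495  0.1219 0.1052] x [ 0.985 -0.174 -0.   ] F [-0.4  0.1 -1.4] w 0.669 gf 68.5 j [ 0.1  -0.09  2.   -0.    1.22  1.84]
tcp in tray [-0.092 -0.105]
wrist 0.86 [ 65.   0. 142.  52.] 3451 tray xy@.022 [ 0.033 -0.006]
wrist 0.79 [ 64.   2. 140.  50.] 3306 tray xy@.022 [ 0.033 -0.006]
```

>>> apply_moves(series=[{"dx":-41,"dy":0,"dz":0,"turn":0,"jaw":1},{"dx":-63,"dy":0,"dz":0,"turn":0,"jaw":1},{"dx":-73,"dy":0,"dz":0,"turn":0,"jaw":1},{"dx":-64,"dy":0,"dz":0,"turn":0,"jaw":1},{"dx":-41,"dy":0,"dz":0,"turn":0,"jaw":1}])

```text
time: 13.0
tool_pos: [0.4509, 0.1298, 0.1055]
tool_rot: [0.0, 0.996, -0.086, -0.0]
contact_force: [-3.2, -2.0, 8.7]
gripper_width: 0.675
grasp_force: 69.9
```

>>> apply_moves(series=[{"dx":41,"dy":0,"dz":0,"turn":0,"jaw":1},{"dx":41,"dy":0,"dz":0,"turn":0,"jaw":1},{"dx":41,"dy":0,"dz":0,"turn":0,"jaw":1}])

```text
time: 13.25
tool_pos: [0.4954, 0.1219, 0.1058]
tool_rot: [-0.0, 0.996, -0.087, 0.0]
contact_force: [-1.0, 0.7, -1.1]
gripper_width: 0.672
grasp_force: 69.2
```

```bash
python3 blk.py wrist,wrist,wrist pics/k5.png
```

```text
t 13.25 p [0.4954 0.1219 0.1058] x [ 0.985 -0.174  0.001] F [-1.   0.7 -1.1] w 0.672 gf 69.2 j [ 0.1  -0.09  2.   -0.    1.22  1.84]
tcp in tray [-0.092 -0.105]
wrist 0.9 [258.   1. 319.  68.] 3346 tray xy@.022 [ 0.031 -0.123]
wrist 0.7 [263.  81. 319. 113.] 1441 tray xy@.022 [-0.008 -0.125]
wrist 0.58 [ 66.   1. 142.  54.] 3649 tray xy@.022 [ 0.035 -0.006]
wrist 0.94 [259.  75. 322. 114.] 1788 tray xy@.022 [-0.009 -0.126]
wrist 0.91 [259.   2. 320.  62.] 3085 tray xy@.022 [ 0.031 -0.123]
wrist 0.61 [ 66.   3. 139.  51.] 3412 tray xy@.022 [ 0.033 -0.006]
wrist 0.82 [259.   1. 320.  61.] 3089 tray xy@.022 [ 0.03  -0.123]
wrist 0.8 [ 66.   1. 143.  48.] 3307 tray xy@.022 [ 0.033 -0.006]
wrist 0.57 [262.  73. 322. 111.] 1759 tray xy@.022 [-0.009 -0.126]
```

View pics/k5.png

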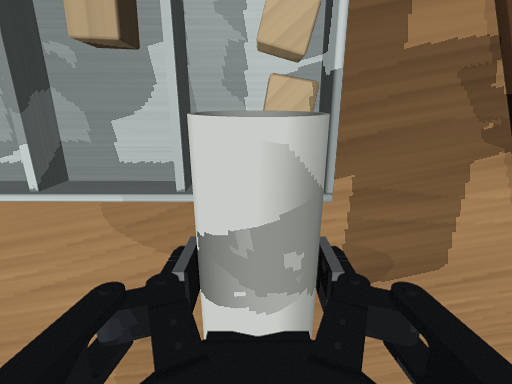

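>>> apply_moves(series=[{"dx":0,"dy":0,"dz":-15,"turn":0,"jaw":1},{"dx":-5,"dy":0,"dz":-35,"turn":0,"jaw":1},{"dx":-15,"dy":0,"dz":-40,"turn":0,"jaw":1}])

```text
time: 13.8
tool_pos: [0.48, 0.1251, 0.1486]
tool_rot: [-0.0, 0.996, -0.087, 0.003]
contact_force: [0.8, 0.4, -0.3]
gripper_width: 0.67
grasp_force: 69.3
```

```bash
python3 blk.py wrist,scene; python3 tilt.py 2
```

```text
t 13.8 p [0.48   0.1251 0.1486] x [ 0.985 -0.173  0.005] F [ 0.8  0.4 -0.3] w 0.67 gf 69.3 j [ 0.1  -0.18  2.01 -0.    1.31  1.85]
tcp in tray [-0.108 -0.104]
wrist 0.94 [262.  62. 311. 114.] 1785 tray xy@.022 [-0.014 -0.126]
wrist 0.82 [103.   1. 162.  43.] 2228 tray xy@.022 [ 0.034 -0.006]
wrist 0.58 [258.   0. 307.  55.] 2187 tray xy@.022 [ 0.031 -0.123]
scene 0.51 [279. 171. 286. 180.] 42 tray xy@.022 [-0.16  -0.087]
scene 0.49 [275. 204. 283. 210.] 60 tray xy@.022 [ 0.032 -0.126]
t 14.0 p [0.4781 0.125  0.1451] x [ 0.985 -0.173  0.   ] F [ 0.5  0.  -2. ] w 0.679 gf 69.3 j [ 0.11 -0.18  2.01 -0.    1.31  1.85]
elev deg 2.0 g [0.1115 0.0059] err 0.021 0.59
```

>>> apply_moves(series=[{"dx":0,"dy":-20,"dz":0,"turn":0,"jaw":1},{"dx":0,"dy":-55,"dz":0,"turn":0,"jaw":1},{"dx":0,"dy":-92,"dz":0,"turn":0,"jaw":1},{"dx":0,"dy":-130,"dz":0,"turn":0,"jaw":1},{"dx":0,"dy":-165,"dz":0,"turn":0,"jaw":1}])

```text
time: 14.57
tool_pos: [0.5071, 0.2891, 0.1443]
tool_rot: [0.0, 0.996, -0.087, -0.0]
contact_force: [1.0, -0.6, 0.3]
gripper_width: 0.676
grasp_force: 69.3
```

>>> apply_moves(series=[{"dx":10,"dy":-28,"dz":0,"turn":0,"jaw":1},{"dx":30,"dy":-40,"dz":0,"turn":0,"jaw":1},{"dx":55,"dy":-42,"dz":10,"turn":0,"jaw":1},{"dx":75,"dy":-42,"dz":30,"turn":0,"jaw":1},{"dx":86,"dy":-42,"dz":50,"turn":0,"jaw":1}])

```text
time: 14.98
tool_pos: [0.6018, 0.3141, 0.0949]
tool_rot: [-0.0, 0.996, -0.087, 0.001]
contact_force: [-1.2, 0.3, -1.1]
gripper_width: 0.674
grasp_force: 69.3
```

```bash
python3 blk.py wrist; python3 tilt.py 2
```

```text
t 14.98 p [0.6018 0.3141 0.0949] x [ 0.985 -0.173  0.002] F [-1.2  0.3 -1.1] w 0.674 gf 69.3 j [ 0.37  0.31  1.6  -0.    1.24  2.12]
tcp in tray [-0.02   0.103]
wrist 0.85 [384. 113. 460. 164.] 3502 tray xy@.022 [ 0.037 -0.005]
t 15.08 p [0.5977 0.3122 0.0895] x [ 0.985 -0.175 -0.007] F [-1.3 -0.8 -1.7] w 0.678 gf 69.2 j [ 0.37  0.31  1.6  -0.    1.24  2.12]
elev deg 0.9 g [0.1112 0.0056] err 0.016 0.75
```

Now press down slowly to tilt it mouth-down.

>>> apply_moves(series=[{"dx":-2,"dy":0,"dz":8,"turn":0,"jaw":1},{"dx":-4,"dy":0,"dz":15,"turn":0,"jaw":1},{"dx":-6,"dy":0,"dz":22,"turn":0,"jaw":1},{"dx":-8,"dy":0,"dz":29,"turn":0,"jaw":1},{"dx":-10,"dy":0,"dz":36,"turn":0,"jaw":1}])

```text
time: 15.65
tool_pos: [0.5988, 0.3158, 0.069]
tool_rot: [-0.002, 0.996, -0.086, 0.012]
contact_force: [15.5, -7.9, 18.1]
gripper_width: 0.674
grasp_force: 74.7
```

```bash
python3 tilt.py -5
```

```text
t 15.65 p [0.5988 0.3158 0.069 ] x [ 0.985 -0.172  0.024] F [15.5 -7.9 18.1] w 0.674 gf 74.7 j [ 0.38  0.32  1.62 -0.01  1.17  2.12]
elev deg -10.3 g [0.1115 0.002 ] err 0.033 0.69
```

>>> apply_moves(series=[{"dx":0,"dy":0,"dz":-15,"turn":0,"jaw":1},{"dx":-2,"dy":0,"dz":-35,"turn":0,"jaw":1},{"dx":-12,"dy":0,"dz":-48,"turn":0,"jaw":1},{"dx":-32,"dy":0,"dz":-50,"turn":0,"jaw":1},{"dx":-50,"dy":0,"dz":-50,"turn":0,"jaw":1}])

```text
time: 16.22
tool_pos: [0.5397, 0.3248, 0.1112]
tool_rot: [-0.001, 0.996, -0.087, 0.001]
contact_force: [-1.3, 0.9, -0.4]
gripper_width: 0.675
grasp_force: 72.8
```

```bash
python3 tilt.py -8; python3 blk.py wrist
```

```text
t 16.22 p [0.5397 0.3248 0.1112] x [ 0.985 -0.173  0.002] F [-1.3  0.9 -0.4] w 0.675 gf 72.8 j [0.42 0.18 1.71 0.   1.24 2.17]
elev deg -12.6 g [0.112  0.0002] err 0.036 0.94
t 16.37 p [0.5382 0.3246 0.1091] x [ 0.985 -0.172 -0.001] F [-0.8  0.1 -0.9] w 0.671 gf 72.8 j [0.42 0.18 1.72 0.   1.24 2.17]
tcp in tray [-0.085  0.102]
wrist 0.86 [386.   3. 464.  65.] 4315 tray xy@.022 [ 0.038 -0.005]
```

>>> apply_moves(series=[{"dx":-41,"dy":0,"dz":0,"turn":0,"jaw":1},{"dx":-63,"dy":0,"dz":0,"turn":0,"jaw":1},{"dx":-73,"dy":0,"dz":0,"turn":0,"jaw":1},{"dx":-64,"dy":0,"dz":0,"turn":0,"jaw":1},{"dx":-41,"dy":0,"dz":0,"turn":0,"jaw":1}])

```text
time: 16.88
tool_pos: [0.4986, 0.3319, 0.109]
tool_rot: [0.0, 0.996, -0.086, -0.0]
contact_force: [0.5, 0.2, -1.8]
gripper_width: 0.678
grasp_force: 72.8
```

>>> apply_moves(series=[{"dx":41,"dy":0,"dz":0,"turn":0,"jaw":1},{"dx":41,"dy":0,"dz":0,"turn":0,"jaw":1},{"dx":41,"dy":0,"dz":0,"turn":0,"jaw":1}])

```text
time: 17.13
tool_pos: [0.5432, 0.3234, 0.1095]
tool_rot: [-0.0, 0.996, -0.088, 0.001]
contact_force: [0.7, 0.8, -0.8]
gripper_width: 0.676
grasp_force: 72.8
```

```bash
python3 blk.py wrist,wrist,wrist pics/k6.png
```

```text
t 17.13 p [0.5432 0.3234 0.1095] x [ 0.984 -0.176  0.001] F [ 0.7  0.8 -0.8] w 0.676 gf 72.8 j [ 0.42  0.19  1.71 -0.    1.24  2.17]
tcp in tray [-0.08   0.102]
wrist 0.65 [384.  10. 461.  73.] 4111 tray xy@.022 [ 0.038 -0.005]
wrist 0.79 [384.   6. 466.  69.] 4220 tray xy@.022 [ 0.038 -0.005]
wrist 0.67 [385.   4. 462.  67.] 4240 tray xy@.022 [ 0.038 -0.005]
```

Nothing yet; two more cycles.

>>> apply_moves(series=[{"dx":-41,"dy":0,"dz":0,"turn":0,"jaw":1},{"dx":-63,"dy":0,"dz":0,"turn":0,"jaw":1},{"dx":-73,"dy":0,"dz":0,"turn":0,"jaw":1},{"dx":-64,"dy":0,"dz":0,"turn":0,"jaw":1},{"dx":-41,"dy":0,"dz":0,"turn":0,"jaw":1}])

```text
time: 17.85
tool_pos: [0.4977, 0.3321, 0.1093]
tool_rot: [0.0, 0.996, -0.085, -0.0]
contact_force: [0.6, 0.2, -1.8]
gripper_width: 0.676
grasp_force: 72.8
```

>>> apply_moves(series=[{"dx":37,"dy":0,"dz":0,"turn":0,"jaw":1},{"dx":37,"dy":0,"dz":0,"turn":0,"jaw":1},{"dx":37,"dy":0,"dz":0,"turn":0,"jaw":1}])

```text
time: 18.1
tool_pos: [0.5384, 0.3245, 0.1099]
tool_rot: [-0.0, 0.996, -0.088, 0.001]
contact_force: [-0.9, 0.7, -1.1]
gripper_width: 0.676
grasp_force: 72.8
```

```bash
python3 blk.py wrist,wrist pics/k7.png
```

```text
t 18.1 p [0.5384 0.3245 0.1099] x [ 0.985 -0.175  0.002] F [-0.9  0.7 -1.1] w 0.676 gf 72.8 j [ 0.42  0.18  1.72 -0.    1.24  2.17]
tcp in tray [-0.085  0.102]
wrist 0.9 [230.   0. 287.  72.] 3204 tray xy@.022 [0.036 0.102]
wrist 0.84 [387.   2. 464.  66.] 4221 tray xy@.022 [ 0.038 -0.005]
wrist 0.88 [238.   0. 299.  59.] 2852 tray xy@.022 [0.04  0.098]
wrist 0.61 [387.   3. 466.  61.] 4179 tray xy@.022 [ 0.037 -0.005]
```

>>> apply_moves(series=[{"dx":-41,"dy":0,"dz":0,"turn":0,"jaw":1},{"dx":-63,"dy":0,"dz":0,"turn":0,"jaw":1},{"dx":-73,"dy":0,"dz":0,"turn":0,"jaw":1},{"dx":-64,"dy":0,"dz":0,"turn":0,"jaw":1},{"dx":-41,"dy":0,"dz":0,"turn":0,"jaw":1}])

```text
time: 18.72
tool_pos: [0.4936, 0.3328, 0.1092]
tool_rot: [0.0, 0.996, -0.085, -0.0]
contact_force: [0.1, 0.3, -1.2]
gripper_width: 0.677
grasp_force: 72.8
```

>>> apply_moves(series=[{"dx":37,"dy":0,"dz":0,"turn":0,"jaw":1},{"dx":37,"dy":0,"dz":0,"turn":0,"jaw":1},{"dx":37,"dy":0,"dz":0,"turn":0,"jaw":1}])

```text
time: 18.97
tool_pos: [0.5343, 0.3252, 0.1098]
tool_rot: [-0.0, 0.996, -0.088, 0.001]
contact_force: [-1.0, 0.1, -0.2]
gripper_width: 0.674
grasp_force: 72.8
```

```bash
python3 blk.py wrist,wrist pics/k8.png
```

```text
t 18.97 p [0.5343 0.3252 0.1098] x [ 0.985 -0.175  0.002] F [-1.   0.1 -0.2] w 0.674 gf 72.8 j [ 0.43  0.18  1.72 -0.    1.24  2.17]
tcp in tray [-0.089  0.102]
wrist 0.98 [236.   0. 295.  57.] 2698 tray xy@.022 [0.039 0.098]
wrist 0.97 [384.   2. 464.  59.] 3959 tray xy@.022 [ 0.037 -0.005]
wrist 0.97 [387.   2. 465.  55.] 3825 tray xy@.022 [ 0.035 -0.004]
wrist 0.84 [237.   1. 296.  54.] 2527 tray xy@.022 [0.037 0.098]
```

>>> apply_moves(series=[{"dx":-41,"dy":0,"dz":0,"turn":0,"jaw":1},{"dx":-63,"dy":0,"dz":0,"turn":0,"jaw":1},{"dx":-73,"dy":0,"dz":0,"turn":0,"jaw":1},{"dx":-64,"dy":0,"dz":0,"turn":0,"jaw":1},{"dx":-41,"dy":0,"dz":0,"turn":0,"jaw":1}])

```text
time: 19.58
tool_pos: [0.4896, 0.3335, 0.1092]
tool_rot: [0.0, 0.996, -0.085, -0.0]
contact_force: [1.0, 0.0, -0.8]
gripper_width: 0.673
grasp_force: 72.8
```

>>> apply_moves(series=[{"dx":40,"dy":0,"dz":0,"turn":0,"jaw":1},{"dx":40,"dy":0,"dz":0,"turn":0,"jaw":1},{"dx":40,"dy":0,"dz":0,"turn":0,"jaw":1}])

```text
time: 19.83
tool_pos: [0.5335, 0.3253, 0.1097]
tool_rot: [-0.0, 0.996, -0.088, 0.001]
contact_force: [-0.2, -0.7, -0.2]
gripper_width: 0.675
grasp_force: 72.8
```

```bash
python3 blk.py wrist,wrist pics/k9.png
```

```text
t 19.83 p [0.5335 0.3253 0.1097] x [ 0.985 -0.175  0.001] F [-0.2 -0.7 -0.2] w 0.675 gf 72.8 j [ 0.43  0.17  1.73 -0.    1.24  2.18]
tcp in tray [-0.09   0.102]
wrist 0.77 [386.   3. 465.  59.] 3908 tray xy@.022 [ 0.036 -0.005]
wrist 0.6 [238.   0. 294.  55.] 2615 tray xy@.022 [0.038 0.098]
wrist 0.85 [236.   2. 294.  53.] 2447 tray xy@.022 [0.037 0.098]
wrist 0.77 [386.   2. 465.  55.] 3659 tray xy@.022 [ 0.035 -0.004]
wrist 0.43 [156.   0. 512. 208.] 51079 tray xy@.022 [-0.009  0.032]
```

>>> apply_moves(series=[{"dx":-41,"dy":0,"dz":0,"turn":0,"jaw":1},{"dx":-63,"dy":0,"dz":0,"turn":0,"jaw":1},{"dx":-73,"dy":0,"dz":0,"turn":0,"jaw":1},{"dx":-64,"dy":0,"dz":0,"turn":0,"jaw":1},{"dx":-41,"dy":0,"dz":0,"turn":0,"jaw":1}])

```text
time: 20.45
tool_pos: [0.4887, 0.3337, 0.1092]
tool_rot: [0.0, 0.996, -0.085, -0.0]
contact_force: [0.6, -0.0, 0.1]
gripper_width: 0.68
grasp_force: 72.8
```

>>> apply_moves(series=[{"dx":41,"dy":0,"dz":0,"turn":0,"jaw":1},{"dx":41,"dy":0,"dz":0,"turn":0,"jaw":1},{"dx":41,"dy":0,"dz":0,"turn":0,"jaw":1},{"dx":41,"dy":0,"dz":0,"turn":0,"jaw":1}])

```text
time: 20.78
tool_pos: [0.5316, 0.3256, 0.1093]
tool_rot: [-0.0, 0.996, -0.087, 0.0]
contact_force: [-0.5, -0.2, -1.5]
gripper_width: 0.672
grasp_force: 72.8
```

```bash
python3 blk.py wrist,wrist pics/k10.png
```

```text
t 20.78 p [0.5316 0.3256 0.1093] x [ 0.985 -0.174  0.   ] F [-0.5 -0.2 -1.5] w 0.672 gf 72.8 j [0.43 0.17 1.73 0.   1.24 2.18]
tcp in tray [-0.092  0.102]
wrist 0.71 [387.   2. 465.  56.] 3709 tray xy@.022 [ 0.035 -0.004]
wrist 0.88 [237.   0. 294.  50.] 2291 tray xy@.022 [0.037 0.098]
wrist 0.88 [386.   2. 465.  54.] 3609 tray xy@.022 [ 0.035 -0.004]
```

>>> apply_moves(series=[{"dx":-41,"dy":0,"dz":0,"turn":0,"jaw":1},{"dx":-63,"dy":0,"dz":0,"turn":0,"jaw":1},{"dx":-73,"dy":0,"dz":0,"turn":0,"jaw":1},{"dx":-64,"dy":0,"dz":0,"turn":0,"jaw":1},{"dx":-41,"dy":0,"dz":0,"turn":0,"jaw":1}])

```text
time: 21.4
tool_pos: [0.4888, 0.3337, 0.1093]
tool_rot: [0.0, 0.996, -0.085, -0.0]
contact_force: [0.2, 0.4, -0.4]
gripper_width: 0.677
grasp_force: 72.8
```

>>> apply_moves(series=[{"dx":41,"dy":0,"dz":0,"turn":0,"jaw":1},{"dx":41,"dy":0,"dz":0,"turn":0,"jaw":1},{"dx":0,"dy":0,"dz":0,"turn":0,"jaw":1},{"dx":-22,"dy":0,"dz":0,"turn":0,"jaw":1},{"dx":-32,"dy":0,"dz":0,"turn":0,"jaw":1}])

```text
time: 21.82
tool_pos: [0.4579, 0.3385, 0.1088]
tool_rot: [0.0, 0.996, -0.087, -0.001]
contact_force: [-0.2, -0.1, -1.9]
gripper_width: 0.677
grasp_force: 72.8
```

>>> apply_moves(series=[{"dx":9,"dy":0,"dz":0,"turn":0,"jaw":1},{"dx":32,"dy":0,"dz":0,"turn":0,"jaw":1},{"dx":73,"dy":0,"dz":0,"turn":0,"jaw":1},{"dx":73,"dy":0,"dz":0,"turn":0,"jaw":1}])

```text
time: 22.15
tool_pos: [0.538, 0.3245, 0.1104]
tool_rot: [-0.0, 0.996, -0.088, 0.003]
contact_force: [-0.4, -0.5, 0.1]
gripper_width: 0.671
grasp_force: 72.8
```

```bash
python3 blk.py wrist,scene,side; python3 tilt.py -10
```

```text
t 22.15 p [0.538  0.3245 0.1104] x [ 0.984 -0.176  0.007] F [-0.4 -0.5  0.1] w 0.671 gf 72.8 j [ 0.43  0.18  1.72 -0.    1.24  2.17]
tcp in tray [-0.085  0.102]
wrist 0.93 [383.   3. 463.  68.] 4165 tray xy@.022 [ 0.038 -0.005]
wrist 0.57 [236.   0. 295.  66.] 3037 tray xy@.022 [0.041 0.097]
scene 0.74 [207. 182. 244. 226.] 1093 tray xy@.022 [ 0.01  -0.351]
scene 0.6 [274. 204. 283. 209.] 59 tray xy@.022 [ 0.032 -0.125]
scene 0.6 [274. 196. 280. 202.] 56 tray xy@.022 [-0.015 -0.129]
scene 0.52 [325. 204. 334. 211.] 56 tray xy@.022 [0.039 0.094]
scene 0.51 [272. 184. 346. 218.] 2162 tray xy@.022 [ 0.009 -0.004]
side 0.58 [238. 178. 250. 180.] 48 tray xy@.022 [0.041 0.106]
side 0.52 [244. 188. 250. 192.] 37 tray xy@.022 [ 0.036 -0.001]
side 0.42 [216. 176. 228. 180.] 53 tray xy@.022 [-0.051  0.106]
t 22.45 p [0.5308 0.3259 0.1093] x [ 0.985 -0.173  0.   ] F [-0.9  1.5 -1.2] w 0.673 gf 72.8 j [ 0.43  0.17  1.73 -0.    1.24  2.18]
elev deg -10.9 g [0.1116 0.0013] err 0.032 0.59
```

>>> apply_moves(series=[{"dx":0,"dy":0,"dz":-30,"turn":0,"jaw":1},{"dx":-20,"dy":0,"dz":-70,"turn":0,"jaw":1},{"dx":-40,"dy":0,"dz":-105,"turn":0,"jaw":1},{"dx":-40,"dy":0,"dz":-120,"turn":0,"jaw":1},{"dx":-40,"dy":0,"dz":-120,"turn":0,"jaw":1}])

```text
time: 23.02
tool_pos: [0.4931, 0.3346, 0.2363]
tool_rot: [-0.003, 0.996, -0.086, 0.005]
contact_force: [1.3, 0.3, 0.2]
gripper_width: 0.673
grasp_force: 72.9
```

```bash
python3 blk.py scene,side,wrist pics/k11.png
```

```text
t 23.02 p [0.4931 0.3346 0.2363] x [ 0.985 -0.172  0.009] F [1.3 0.3 0.2] w 0.673 gf 72.9 j [ 0.47 -0.01  1.7   0.    1.44  2.21]
tcp in tray [-0.131  0.104]
scene 0.63 [328. 205. 336. 211.] 42 tray xy@.022 [0.041 0.094]
scene 0.51 [302. 200. 312. 213.] 56 tray xy@.022 [ 0.036 -0.008]
scene 0.4 [276. 202. 286. 211.] 67 tray xy@.022 [ 0.033 -0.126]
side 0.48 [238. 177. 251. 180.] 45 tray xy@.022 [0.04  0.106]
side 0.44 [214. 177. 226. 183.] 41 tray xy@.022 [-0.051  0.104]
side 0.44 [232. 203. 237. 209.] 18 tray xy@.022 [-0.016 -0.105]
wrist 0.97 [344.   3. 386.  32.] 1242 tray xy@.022 [ 0.032 -0.004]
wrist 0.89 [450.   3. 508.  40.] 1803 tray xy@.022 [ 0.03  -0.121]
wrist 0.73 [442.  47. 503.  86.] 1704 tray xy@.022 [-0.015 -0.124]
wrist 0.68 [248.  83. 284. 101.] 510 tray xy@.022 [-0.043  0.093]
wrist 0.57 [243.   0. 278.  30.] 912 tray xy@.022 [0.034 0.098]
```

View pics/k11.png

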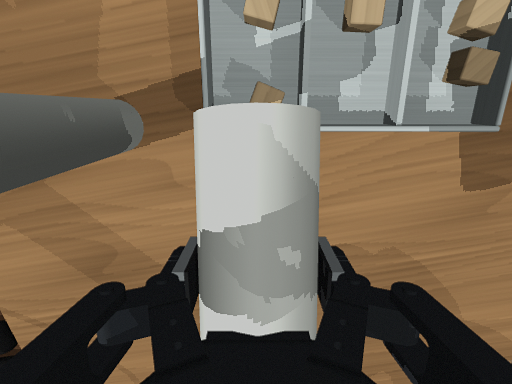

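>>> apply_moves(series=[{"dx":4,"dy":15,"dz":-20,"turn":0,"jaw":1},{"dx":12,"dy":50,"dz":-30,"turn":0,"jaw":1},{"dx":22,"dy":88,"dz":-30,"turn":0,"jaw":1},{"dx":32,"dy":127,"dz":-30,"turn":0,"jaw":1},{"dx":42,"dy":165,"dz":-30,"turn":0,"jaw":1}])

```text
time: 23.73
tool_pos: [0.504, 0.1613, 0.2579]
tool_rot: [0.0, 0.996, -0.087, -0.001]
contact_force: [0.8, 0.2, -1.5]
gripper_width: 0.674
grasp_force: 72.9
```

>>> apply_moves(series=[{"dx":9,"dy":37,"dz":0,"turn":0,"jaw":1},{"dx":18,"dy":74,"dz":0,"turn":-0.1,"jaw":1},{"dx":28,"dy":111,"dz":0,"turn":-0.2,"jaw":1},{"dx":36,"dy":142,"dz":0,"turn":-0.3,"jaw":1},{"dx":42,"dy":165,"dz":0,"turn":-0.373,"jaw":1}])

```text
time: 24.15
tool_pos: [0.5167, -0.0096, 0.2576]
tool_rot: [-0.0, 0.995, 0.1, -0.001]
contact_force: [0.3, -0.5, -0.2]
gripper_width: 0.677
grasp_force: 72.8
```

```bash
cat > to.py <<'E'
from cam import *
pose(); s=state(); r=R.from_quat(np.roll(s["tool_rot"],-1)).as_matrix(); yaw=np.arctan2(r[1,0],r[0,0])
x,y,z,w=map(float,sys.argv[1:5]); d=np.array([x,y,z])-s["tool_pos"]
print("dx dy dz mm",(r.T@d*1000).round(1),"turn",round(yaw-w,3))
E
python3 to.py .5275 -.138 .195 .2; python3 tilt.py -8
```

```text
t 24.15 p [ 0.5167 -0.0096  0.2576] x [ 0.98   0.2   -0.003] F [ 0.3 -0.5 -0.2] w 0.677 gf 72.8 j [-0.16 -0.21  1.85 -0.    1.51  1.21]
dx dy dz mm [-14.9 128.   62.6] turn 0.001
t 24.15 p [ 0.5167 -0.0096  0.2576] x [ 0.98   0.2   -0.003] F [ 0.3 -0.5 -0.2] w 0.677 gf 72.8 j [-0.16 -0.21  1.85 -0.    1.51  1.21]
elev deg -11.9 g [0.1118 0.0014] err 0.023 0.59
```

>>> apply_moves(series=[{"dx":-5,"dy":37,"dz":0,"turn":0,"jaw":1},{"dx":-10,"dy":74,"dz":0,"turn":0,"jaw":1},{"dx":-15,"dy":105,"dz":0,"turn":0,"jaw":1},{"dx":-15,"dy":126,"dz":10,"turn":0,"jaw":1},{"dx":-15,"dy":126,"dz":40,"turn":0,"jaw":1}])

```text
time: 24.72
tool_pos: [0.5305, -0.1367, 0.2235]
tool_rot: [0.003, 0.995, 0.097, 0.004]
contact_force: [1.1, -0.4, 0.6]
gripper_width: 0.677
grasp_force: 72.9
```

>>> apply_moves(series=[{"dx":0,"dy":0,"dz":20,"turn":0,"jaw":1},{"dx":0,"dy":0,"dz":32,"turn":0,"jaw":1},{"dx":0,"dy":0,"dz":38,"turn":0,"jaw":1},{"dx":0,"dy":0,"dz":44,"turn":0,"jaw":1},{"dx":0,"dy":0,"dz":48,"turn":0,"jaw":1}])

```text
time: 25.13
tool_pos: [0.5281, -0.1335, 0.1726]
tool_rot: [0.001, 0.995, 0.1, 0.0]
contact_force: [-5.3, -3.8, 8.1]
gripper_width: 0.678
grasp_force: 73.7
```

```bash
python3 tilt.py -5
```

```text
t 25.13 p [ 0.5281 -0.1335  0.1726] x [0.98  0.198 0.001] F [-5.3 -3.8  8.1] w 0.678 gf 73.7 j [-0.38 -0.08  1.88 -0.    1.34  0.99]
```

>>> apply_moves(series=[{"dx":0,"dy":1,"dz":5,"turn":0,"jaw":1},{"dx":0,"dy":2,"dz":10,"turn":0,"jaw":1},{"dx":0,"dy":3,"dz":15,"turn":0,"jaw":1},{"dx":0,"dy":3,"dz":20,"turn":0,"jaw":1},{"dx":0,"dy":3,"dz":25,"turn":0,"jaw":1}])

```text
time: 25.7
tool_pos: [0.5261, -0.1382, 0.1492]
tool_rot: [0.002, 0.995, 0.099, -0.003]
contact_force: [-20.3, -6.7, 13.9]
gripper_width: 0.674
grasp_force: 77.2
```

```bash
cat > tilt2.py <<'E'
from cam import *
from fit import *
# elevation from wrist outline with any size region, side too
s=state(); p=s["tool_pos"]; r=R.from_quat(np.roll(s["tool_rot"],-1)).as_matrix(); yaw=np.arctan2(r[1,0],r[0,0]); pose()
f=grab_frame("wrist"); L=spotter.outline_of(f,"tube"); print([(round(q["conf"],2),np.round(q["extent"]).tolist()) for q in L])
u=proj(f,p[None])[0]
L=[q for q in L if abs((q["extent"][0]+q["extent"][2])/2-u[0])<40]
if L:
    M=L[0]["region"].astype(np.float32); v=int(min(383,u[1]-30)); M[v:]=0
    def fn(q):
        a=np.array([np.cos(yaw)*np.cos(q[0]),np.sin(yaw)*np.cos(q[0]),np.sin(q[0])]); return tube_pts(p-[0,0,.002]-q[1]*a,yaw,q[0])
    def cost(x): m=sil(f,fn(x)); m[v:]=0; return np.abs(m-M).sum()/M.sum()
    b=min((minimize(cost,[e,.111],method="Nelder-Mead",options=dict(initial_simplex=[[e,.111],[e+.1,.111],[e,.12]])) for e in (-.1,.1,.3,.5)),key=lambda z:z.fun); print("elev",np.degrees(b.x[0]).round(1),b.x[1].round(4),b.fun.round(3))
E
python3 tilt2.py
```

```text
t 25.7 p [ 0.5261 -0.1382  0.1492] x [ 0.98   0.198 -0.007] F [-20.3  -6.7  13.9] w 0.674 gf 77.2 j [-0.39 -0.05  1.89 -0.01  1.31  0.98]
[]
```

>>> apply_moves(series=[{"dx":0,"dy":0,"dz":-20,"turn":0,"jaw":1},{"dx":0,"dy":0,"dz":-50,"turn":0,"jaw":1},{"dx":10,"dy":0,"dz":-50,"turn":0,"jaw":1},{"dx":18,"dy":0,"dz":-50,"turn":0,"jaw":1}])

```text
time: 26.13
tool_pos: [0.5477, -0.1327, 0.1992]
tool_rot: [0.001, 0.995, 0.099, 0.003]
contact_force: [0.2, 0.6, -0.4]
gripper_width: 0.671
grasp_force: 75.7
```

```bash
python3 tilt2.py
```

```text
t 26.13 p [ 0.5477 -0.1327  0.1992] x [0.98  0.197 0.006] F [ 0.2  0.6 -0.4] w 0.671 gf 75.7 j [-0.37 -0.06  1.81  0.    1.38  1.  ]
[(0.89, [184.0, 113.0, 331.0, 338.0]), (0.7, [294.0, 2.0, 339.0, 19.0])]
elev 3.5 0.1119 0.01
```

>>> apply_moves(series=[{"dx":0,"dy":1,"dz":28,"turn":0,"jaw":1},{"dx":0,"dy":2,"dz":38,"turn":0,"jaw":1},{"dx":0,"dy":2,"dz":45,"turn":0,"jaw":1},{"dx":0,"dy":2,"dz":52,"turn":0,"jaw":1},{"dx":0,"dy":2,"dz":58,"turn":0,"jaw":1}])

```text
time: 26.65
tool_pos: [0.5431, -0.1351, 0.1386]
tool_rot: [-0.0, 0.995, 0.099, -0.005]
contact_force: [-18.2, -0.0, 14.1]
gripper_width: 0.675
grasp_force: 82.1
```

```bash
python3 tilt2.py
```

```text
t 26.65 p [ 0.5431 -0.1351  0.1386] x [ 0.98   0.198 -0.01 ] F [-18.2  -0.   14.1] w 0.675 gf 82.1 j [-0.37 -0.    1.86 -0.    1.29  1.  ]
[(0.69, [172.0, 104.0, 343.0, 336.0])]
elev 17.9 0.1122 0.013
```

>>> apply_moves(series=[{"dx":2,"dy":0,"dz":-18,"turn":0,"jaw":1},{"dx":15,"dy":0,"dz":-22,"turn":0,"jaw":1},{"dx":24,"dy":0,"dz":-15,"turn":0,"jaw":1},{"dx":24,"dy":0,"dz":-5,"turn":0,"jaw":1},{"dx":24,"dy":0,"dz":2,"turn":0,"jaw":1}])

```text
time: 27.17
tool_pos: [0.5699, -0.1296, 0.1403]
tool_rot: [-0.001, 0.995, 0.1, -0.001]
contact_force: [-20.3, 4.1, 38.2]
gripper_width: 0.678
grasp_force: 92.6
```

```bash
python3 tilt2.py
```

```text
t 27.17 p [ 0.5699 -0.1296  0.1403] x [ 0.98   0.198 -0.001] F [-20.3   4.1  38.2] w 0.678 gf 92.6 j [-0.35  0.05  1.8   0.    1.29  1.02]
[(0.83, [158.0, 101.0, 357.0, 337.0]), (0.83, [302.0, 1.0, 363.0, 25.0])]
elev 29.8 0.1111 0.011
```

>>> apply_moves(series=[{"dx":0,"dy":0,"dz":-6,"turn":0,"jaw":1},{"dx":-6,"dy":0,"dz":-3,"turn":0,"jaw":1},{"dx":-12,"dy":0,"dz":1,"turn":0,"jaw":1},{"dx":-16,"dy":0,"dz":4,"turn":0,"jaw":1},{"dx":-16,"dy":0,"dz":4,"turn":0,"jaw":1}])

```text
time: 27.68
tool_pos: [0.5525, -0.133, 0.1313]
tool_rot: [-0.0, 0.995, 0.099, -0.001]
contact_force: [-3.4, -0.1, 5.2]
gripper_width: 0.673
grasp_force: 89.8
```

```bash
python3 tilt2.py
```

```text
t 27.68 p [ 0.5525 -0.133   0.1313] x [ 0.98   0.197 -0.002] F [-3.4 -0.1  5.2] w 0.673 gf 89.8 j [-0.37  0.02  1.85  0.    1.27  1.01]
[(0.95, [160.0, 103.0, 357.0, 337.0])]
elev 30.2 0.1112 0.012
```

>>> apply_moves(series=[{"dx":0,"dy":0,"dz":0,"turn":0,"jaw":0.25},{"dx":0,"dy":0,"dz":0,"turn":0,"jaw":0.1},{"dx":0,"dy":0,"dz":0,"turn":0,"jaw":0},{"dx":0,"dy":0,"dz":0,"turn":0,"jaw":0},{"dx":0,"dy":0,"dz":0,"turn":0,"jaw":0}])

```text
time: 28.2
tool_pos: [0.5536, -0.1329, 0.1317]
tool_rot: [-0.0, 0.995, 0.099, -0.0]
contact_force: [0.6, 0.9, -0.4]
gripper_width: 1.003
grasp_force: 0.0
```

>>> apply_moves(series=[{"dx":0,"dy":0,"dz":-10,"turn":0,"jaw":0},{"dx":0,"dy":0,"dz":-40,"turn":0,"jaw":0},{"dx":0,"dy":0,"dz":-80,"turn":0,"jaw":0},{"dx":-20,"dy":0,"dz":-110,"turn":0,"jaw":0},{"dx":-40,"dy":0,"dz":-130,"turn":0,"jaw":0}])

```text
time: 28.62
tool_pos: [0.5158, -0.1413, 0.2675]
tool_rot: [0.001, 0.995, 0.1, 0.003]
contact_force: [0.6, -0.2, 0.1]
gripper_width: 1.001
grasp_force: 0.0
```

```bash
cat > chk.py <<'E'
from cam import *
from fit import *
pose(); f=grab_frame("wrist"); cv2.imwrite("pics/end.png",f["pixels"][:,:,::-1]); L=spotter.outline_of(f,"tube"); print([(round(q["conf"],2),np.round(q["extent"]).tolist()) for q in L])
u=proj(f,np.array([[.54,-.135,.115]]))[0]
q=min(L,key=lambda q:abs((q["extent"][0]+q["extent"][2])/2-u[0])+abs((q["extent"][1]+q["extent"][3])/2-u[1])); M=q["region"].astype(np.float32)
def show_(n,fn,p0,st):
    x,e=fit([f],[M],fn,p0,st); P=fn(x); b=P[:40].mean(0);m=P[40:].mean(0)
    seat=np.array([.462,-.151,.062]); top=seat+.185*np.array([np.cos(.2)*.819,np.sin(.2)*.819,.5736])
    print(n,x.round(4),round(e,3),"base",b.round(3),"mouth",m.round(3),"d",np.linalg.norm(b-seat).round(4),np.linalg.norm(m-top).round(4))
el=np.radians(35)
show_("seated",lambda p:tube_pts(np.array([p[0],p[1],.062]),p[2],el),[.462,-.151,.2],[.02,.02,.1])
show_("free",lambda q:tube_pts(q[:3],q[3],q[4]),[.462,-.151,.062,.2,el],[.01,.01,.01,.1,.1])
E
python3 chk.py
```

```text
t 28.62 p [ 0.5158 -0.1413  0.2675] x [0.98  0.199 0.005] F [ 0.6 -0.2  0.1] w 1.001 gf 0.0 j [-0.41 -0.18  1.8  -0.    1.51  0.96]
[(0.91, [398.0, 283.0, 444.0, 384.0]), (0.91, [484.0, 284.0, 512.0, 329.0]), (0.88, [217.0, 62.0, 296.0, 242.0]), (0.66, [228.0, 252.0, 281.0, 336.0])]
seated [ 0.4623 -0.1514  0.2032] 0.024 base [ 0.462 -0.151  0.062] mouth [ 0.611 -0.12   0.168] d 0.0004 0.0009
free [ 0.462  -0.1513  0.0592  0.202   0.6032] 0.014 base [ 0.462 -0.151  0.059] mouth [ 0.611 -0.12   0.164] d 0.0028 0.0041
```

```bash
python3 blk.py scene,side; python3 -c "
from plant import ticket
print(ticket.job_done())"
```

```text
t 28.72 p [ 0.5156 -0.1421  0.269 ] x [0.98  0.197 0.008] F [ 0.6 -0.8  0.3] w 0.999 gf 0.0 j [-0.41 -0.18  1.81 -0.    1.51  0.96]
tcp in tray [-0.026 -0.361]
scene 0.63 [276. 205. 282. 212.] 48 tray xy@.022 [ 0.034 -0.128]
scene 0.49 [325. 204. 334. 213.] 50 tray xy@.022 [0.039 0.093]
scene 0.38 [322. 189. 328. 200.] 69 tray xy@.022 [-0.048  0.088]
scene 0.38 [301. 200. 310. 215.] 90 tray xy@.022 [ 0.036 -0.009]
side 0.56 [240. 174. 251. 180.] 38 tray xy@.022 [0.044 0.103]
side 0.36 [232. 199. 238. 210.] 39 tray xy@.022 [-0.016 -0.103]
the job is handed in; nothing more can be done
None
```

The job is handed in, with no verdict shown: all five blocks are in the tray (two, one and two per bay), and the empty tube is back in its stand, mouth up, measured within about 4 mm of home.

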